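Find and mark the balance point of a knife bar

TASK

The dark wooden knife bar lies lopsided across the steel edge of the balancing stand. Slide it along, without taking it off the stand, until it balances level on the edge by itself; then set the orange clip astride the bar right above the edge to mark the balance point, leaving the bar level with nothing touching it. Do not disturb the cup, the round distributor or the brush.

Things in the scene. Friction and masses are not known exactly. Their poses are not given: they have to be found in the camera images.
- stand: Pale wooden balancing stand, fixed to the worktop at any yaw, base 156 x 66 x 10 mm. Origin: centre of its underside, z up, x along the bar. In its middle stands a steel blade (the edge). At x = -60 and +60 mm are rests, 12 mm thick, tops 52 mm high, each with a guide post on either side of the bar (y = +-18 to +-24 mm, up to 92 mm high) that keeps it in line.
- crest (a point): Middle of the edge: centre of the blade's flat top on the stand, 60 mm above the worktop, 8 mm wide along x and 30 mm along y; axes as the stand's.
- bar: Dark wooden knife bar with a steel strip in its top, 240 (x) x 32 (y) x 18 (z) mm, 0.3 to 0.4 kg, loose, lying across the edge along the stand's x (its +x the same way). Origin: middle of its underside. Off balance, its heavy end sinks onto the rest (tilt about 0.13 rad). Pushed on its end it slides (a few N); a finger pressing on it can hold it tilted, so draw back to see.
- bar_top (a point): Middle of the bar's top face, 18 mm above its origin; axes as the bar's. A hidden core puts the balance point 10 to 40 mm from here towards the bar's +x end; where exactly must be found. With it within 4 mm of the middle of the edge, the bar lies level, and comes back to level after a light touch, rocking for up to 4 s.
- clip: Orange marking clip, 30 g, loose, standing upright: a saddle 16 (x) x 44 (y) mm on two legs 3 mm thick, 38 mm apart inside. Origin: centre, level with the legs' feet; the plate's underside is 12 mm and its top 15 mm higher. Astride the bar its x lies along the bar (either way round), the plate on the bar's top, its origin 6 mm above the bar's underside.
- clip_tab (a point): Top of the clip's upright tab, 51 mm above the clip's origin; the tab is 14 (x) x 10 (y) mm, 15 to 51 mm above the clip's origin, and is what to grip; axes as the clip's.
- cup: Small green and white coffee cup with a handle, about 63 x 88 x 51 mm, a bystander. Origin: near the centre of its underside.
- distributor: Black and silver round coffee distributor, 64 mm across, 28 mm high, a bystander. Origin: centre of its underside.
- brush: Black cleaning brush, 24 x 167 x 12 mm, lying flat along its y, a bystander. Origin: near the middle of its underside.
Mind the look-alikes: they are no part of the job. There is more than one size of the bar; the job needs the larger.

How it is judged:
By the outcome, as a careful person would: the job done as asked, in the order asked, and still so for the second after the job is handed in, with the robot touching nothing.
It also fails if it takes over 67 s, if anything falls off the work surface, if the arm or the gripper's body presses on something with over 40 N, if the wrist force passes 120 N, or if a joint passes its speed limit or range.

ROBOT

A 7-joint arm with a two-finger parallel gripper is mounted at the origin on a cart in front of the work surface, level with it; the furniture and walls round the work are solid. World frame = base frame: x ahead of the robot, y to its left, z up, the work surface at z = 0. Lengths are in m, angles in rad, forces in N, time in s.
With the tool pointing down it reaches from about 0.4 to 0.75 m from the base axis. Payload 19.5 kg.
Tool frame: the origin (TCP) lies midway between the tips of the shut fingers; the grasp point (between the pads) lies 19 mm behind it; z points along the fingers, y is the direction in which the jaws open and shut (so a half turn about z gives the same grasp; the last joint's range is limited). The gripper opens to 85 mm and grips with 20 to 120 N. Pads are 22 mm wide; open, the fingers measure 114 mm over their backs; the gripper's body (76 mm by 85 mm) begins 54 mm behind the grasp point. The pads swing forward as they close: fully open they stand 13 mm farther back than shut.
Start: joints at [-1.282, 0.707, -0.028, 1.485, 0.022, 0.951, -0.075], TCP at [0.187, 0.544, 0.206] pointing down, gripper open.
Joint ranges: [-2.71, 2.71], [-0.32, 2.16], [-1.57, 1.52], [0, 2.45], [-1.46, 4.6], [0, 2.02], [-2.83, 2.83]. Speed limits (rad/s): [1.89, 1.89, 2.57, 2.57, 3.01, 3.01, 3.01].

INTERFACE

Orientations are given as a unit quaternion [x, y, z, w].
In Python, from plant import get_state, snapshot, arm gives the robot as it stands. The module is installed in compiled form; this text tells all that it offers.
- The arm moves only by the shell command python3 -m inch 'ROWS' [FORCE]. ROWS is JSON, a list of rows, each an object of numbers: "x", "y", "z": the shift along the tool's x, y, z in m; "ax", "ay", "az": the turn, a rotation vector about the tool's x, y, z in degrees; "grip": the finger opening in m, from 0 to 0.0854. A call has 1 to 5 rows; each row shifts and turns the pose as measured when the row begins, along the tool's axes as they then stand; what a row does not reach is not made up. A row lasts 1/8 s, in which the tool goes at most 62.5 mm and 10.7 degrees, less where a joint would pass 70% of its speed; a pose out of reach is approached as far as the arm can. A call with a gripper value outside its range is refused whole. The fingers move at their own pace and stop on an object; FORCE is the grip in N (left out, the last holds). Time passes only in rows, so rows that do not move let the fingers close. It gives the time, the measured TCP pose, the force and the opening at its end, in the units of the state.
- get_state(): the state, without advancing time (a new reading comes with each control period).
- snapshot(name): name is "scene" or "top"; returns a dict with "pixels" (480x640x3 uint8, red, green, blue), "mtx" (3x3 intrinsics, pixels), "position" and "orientation" of the camera in the world. Camera axes: x right, y up, looking along -z (the intrinsics and any distortion apply to the point x, -y, -z); pixel columns grow to the right and rows downward; lengths in m; the calibration is good to about 2 mm. A picture is of the moment at which its call begins. There is no depth.
- arm.close_job(): hands the job in, once; it reports no verdict.
The state is a dict: "time": time; "qpos": joint angles; "qd": joint speeds; "joint_torque": joint torques, N m; "eef_pos": TCP position; "eef_rot": TCP orientation; "force": force on the tool from outside, world axes, zero at the start; "wrist_torque": the same for the moment, N m; "finger_gap": finger opening in m.
Only numpy, scipy, OpenCV 4.12 (cv2) and the standard library are available. Lean on these libraries where they do the work, as an engineer would, in place of code of your own. Each camera call takes 0.05 s, during which the arm holds its last target.

## Working session

There is one attempt and no reset: what is moved stays moved. The work goes in short steps, Python scripts to look and compute and a shell command to move; the robot and the scene stay as the last step left them, time stands still between calls to the robot, and variables do not carry over. Pictures are saved under pics/ and viewed, and the job is handed in when it is done.

```bash
mkdir -p pics; cat > h.py <<'E'
import numpy as np, cv2
from plant import get_state, snapshot, arm
from scipy.spatial.transform import Rotation as R
def snap(n,f=None):
    s=snapshot(n)
    if f: cv2.imwrite('pics/'+f,cv2.cvtColor(s['pixels'],cv2.COLOR_RGB2BGR))
    return s
def ray(s,uv):
    K=np.array(s['mtx']);p=np.linalg.inv(K)@np.array([uv[0],uv[1],1.])
    d=R.from_quat(s['orientation']).apply([p[0],-p[1],-p[2]])
    return np.array(s['position']),d/np.linalg.norm(d)
def onz(s,uv,z):
    o,d=ray(s,uv); return o+d*(z-o[2])/d[2]
def proj(s,P):
    c=R.from_quat(s['orientation']).inv().apply(np.array(P)-np.array(s['position']))
    q=np.array(s['mtx'])@np.array([c[0],-c[1],-c[2]]); return q[:2]/q[2]
E
python3 - <<'E'
from h import *
for n in('scene','top'):
    s=snap(n,n+'0.png'); print({k:(np.round(v,4).tolist() if not isinstance(v,str) else v) for k,v in s.items() if k!='pixels'})
st=get_state(); print(st)
E
```

```text
{'mtx': [[453.1775, 0.0, 319.4237], [0.0, 453.1775, 235.6865], [0.0, 0.0, 1.0]], 'position': [0.0864, -0.4455, 0.869], 'orientation': [0.3229, -0.1362, -0.3443, 0.871]}
{'mtx': [[475.6885, 0.0, 324.1013], [0.0, 475.6885, 238.3056], [0.0, 0.0, 1.0]], 'position': [0.4455, 0.0368, 1.2732], 'orientation': [-0.0386, 0.0355, 0.7152, -0.6969]}
{'time': 0.1, 'qpos': array([-1.28173286,  0.70701304, -0.02763064,  1.48495052,  0.02198424,
        0.95090712, -0.07550055]), 'qd': array([-8.74459148e-05, -5.67946388e-04,  3.77741678e-04, -2.59311401e-03,
        2.10504132e-03,  1.45243209e-03, -2.99246971e-04]), 'joint_torque': array([ 1.64065801e-03, -8.84278464e+01,  1.23563580e+00, -2.36453784e+01,
        1.68349652e-02,  5.12394909e-03, -1.78483319e-06]), 'eef_pos': array([0.18664474, 0.54358726, 0.20609042]), 'eef_rot': array([ 1.64628901e-01,  9.86355456e-01, -4.82233050e-04, -7.64062604e-05]), 'force': array([-0.12902394, -0.16287502,  0.81615381]), 'wrist_torque': array([-0.03969152, -0.0023865 ,  0.04052284]), 'finger_gap': 0.08511014964181438}
```

View pics/scene0.png

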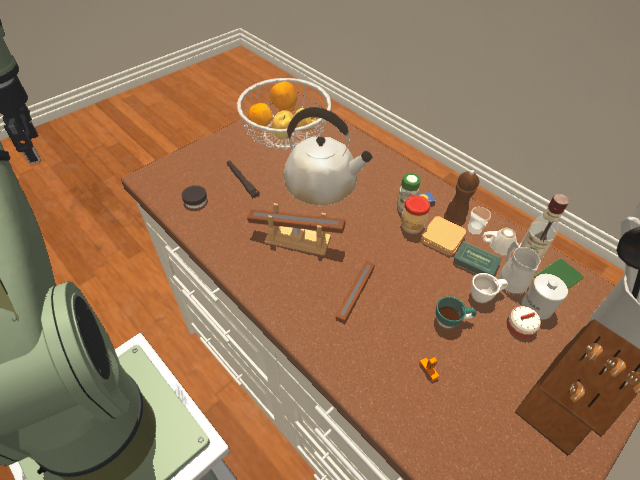

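View pics/top0.png

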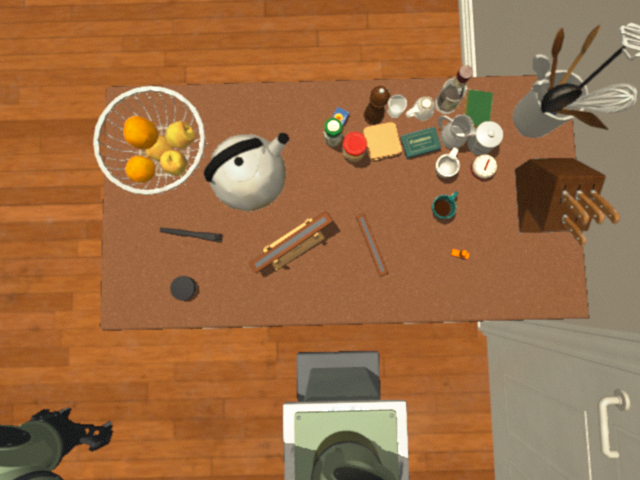

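```bash
python3 - <<'E'
import cv2,numpy as np
t=cv2.imread('pics/top0.png');s=cv2.imread('pics/scene0.png')
a=cv2.resize(t[195:290,235:355],(480,380),interpolation=2)
b=cv2.resize(t[235:275,435:485],(300,240),interpolation=2)
c=cv2.resize(s[195:265,235:355],(480,280),interpolation=2)
d=cv2.resize(s[350:390,410:450],(300,300),interpolation=2)
o=np.zeros((600,800,3),np.uint8)
o[:300,:480]=cv2.resize(t[195:290,235:355],(480,300) ,interpolation=2) if 0 else a[:300]
o[:240,490:790]=b;o[310:590,:480]=c;o[250:550,490:790]=d
cv2.imwrite('pics/crop0.png',o)
E
```

```text
(no output)
```

View pics/crop0.png

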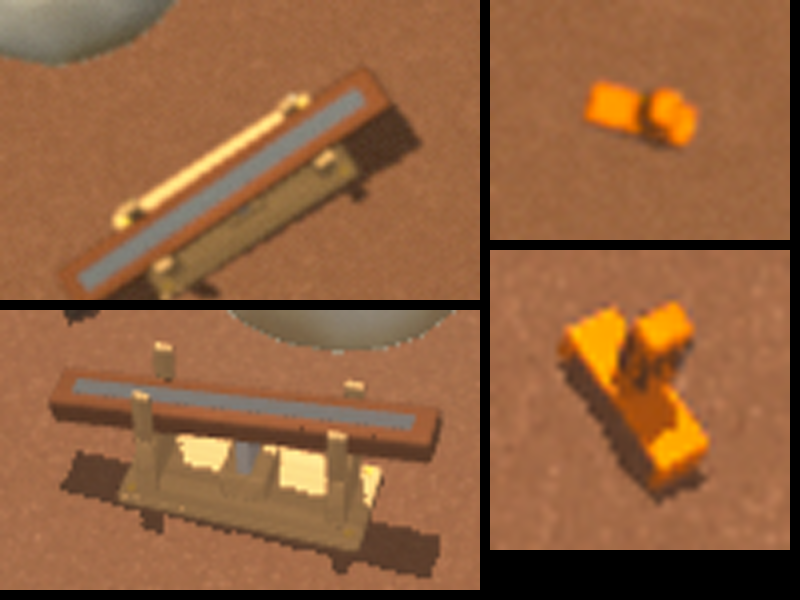

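```bash
python3 - <<'E'
import cv2,numpy as np
t=cv2.imread('pics/top0.png');s=cv2.imread('pics/scene0.png')
def c(im,x,y,w,h,k,f):
    o=cv2.resize(im[y:y+h,x:x+w],None,fx=k,fy=k,interpolation=0)
    for i in range(0,w,10): cv2.putText(o,str(x+i),(i*k,8),0,.3,(255,255,255),1); cv2.line(o,(i*k,0),(i*k,h*k),(255,255,255) if 0 else (90,90,90),1)
    for j in range(0,h,10): cv2.putText(o,str(y+j),(0,j*k+8),0,.3,(255,255,255),1); cv2.line(o,(0,j*k),(w*k,j*k),(90,90,90),1)
    cv2.imwrite('pics/'+f,o)
c(t,245,205,100,75,8,'ct.png');c(s,243,200,106,62,7,'cs.png')
for im in (t,s):
    hsv=cv2.cvtColor(im,cv2.COLOR_BGR2HSV)
    print([hsv[y,x].tolist() for x,y in ([(291,243),(330,218),(300,280)] if im is t else [(296,219),(252,219),(330,270)])])
E
```

```text
[[15, 34, 137], [12, 176, 146], [13, 153, 158]]
[[14, 22, 128], [11, 150, 95], [11, 139, 165]]
```

View pics/ct.png

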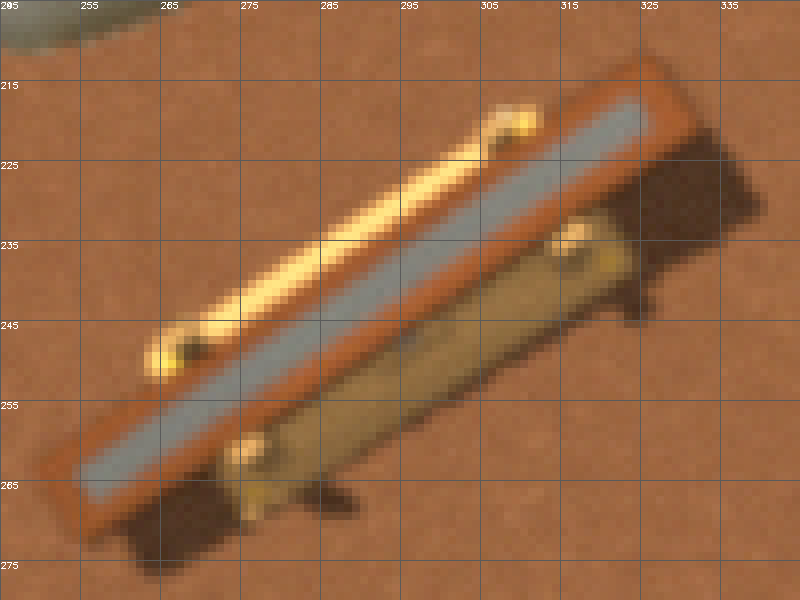

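View pics/cs.png

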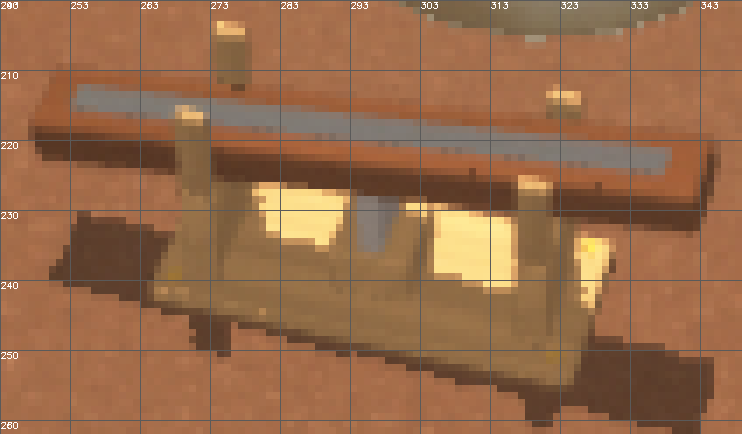

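```bash
cat > st.py <<'E'
from h import *
from scipy.optimize import least_squares
E
python3 - <<'E'
from h import *
S=snap('scene');T=snap('top')
ps=[onz(S,p,.092) for p in [(275.5,203.5),(270.3,215.5),(324,213.2),(319.5,225.5)]]
pt=[onz(T,p,.092) for p in [(265,248.5),(275.5,260.5),(309,220),(316,234.5)]]
for n,P in(('scene',ps),('top',pt)):
    P=np.array(P); print(n,np.round(P,4).tolist())
    c=P.mean(0); d=(P[2]+P[3]-P[0]-P[1]); print('c',c.round(4),'yaw',np.degrees(np.arctan2(d[1],d[0])),'L',np.linalg.norm(d)/2,'W',np.linalg.norm(P[0]+P[2]-P[1]-P[3])/2)
# bar top corners: triangulate strip ends & corners
def tri(a,b):
    o1,d1=ray(S,a);o2,d2=ray(T,b)
    A=np.stack([d1,-d2],1);x=np.linalg.lstsq(A,o2-o1,rcond=None)[0]
    p,q=o1+d1*x[0],o2+d2*x[1];return (p+q)/2,np.linalg.norm(p-q)
# ends of bar top: mid of end edge
# W end corners top: (250,263.5),(255.5,272.5) ; E: (325,212),(333,221)
for n,a,b in[('stripW',(253.8,213.8),(256.5,265.5)),('stripE',(338.5,223),(324.7,219.5))]:
    print(n,tri(a,b))
w=tri((253.8,213.8),(256.5,265.5))[0];e=tri((338.5,223),(324.7,219.5))[0]
d=e-w;print(np.linalg.norm(d),(w+e)/2,'yaw',np.degrees(np.arctan2(d[1],d[0])),'tilt',d[2]/np.linalg.norm(d))
E
```

```text
scene [[0.5527, 0.184, 0.092], [0.5181, 0.1615, 0.092], [0.6165, 0.0811, 0.092], [0.5815, 0.0597, 0.092]]
c [0.5672 0.1215 0.092 ] yaw -58.14226377186116 L 0.12049978871512415 W 0.04117337907426955
top [[0.5481, 0.1884, 0.092], [0.5175, 0.1627, 0.092], [0.6169, 0.0771, 0.092], [0.5799, 0.0604, 0.092]]
c [0.5656 0.1222 0.092 ] yaw -58.428771233010735 L 0.1252929951635089 W 0.03992445759070974
stripW (array([0.5074151 , 0.21424656, 0.06484037]), np.float64(0.0006989451728341759))
stripE (array([0.61848603, 0.03666238, 0.09144283]), np.float64(0.003284679475475561))
0.2111411525033082 [0.56295057 0.12545447 0.0781416 ] yaw -57.97586963364461 tilt 0.12599370499826307
```

```bash
cat >> h.py <<'E'
def tri(S,a,T,b):
    o1,d1=ray(S,a);o2,d2=ray(T,b)
    x=np.linalg.lstsq(np.stack([d1,-d2],1),o2-o1,rcond=None)[0]
    p,q=o1+d1*x[0],o2+d2*x[1];return ((p+q)/2).round(4),round(float(np.linalg.norm(p-q)),4)
E
python3 - <<'E'
import cv2,numpy as np
t=cv2.imread('pics/top0.png');s=cv2.imread('pics/scene0.png')
def c(im,x,y,w,h,k):
    o=cv2.resize(im[y:y+h,x:x+w],None,fx=k,fy=k,interpolation=0)
    for i in range(0,w,10): cv2.putText(o,str(x+i),(i*k,8),0,.3,(255,255,255),1); cv2.line(o,(i*k,0),(i*k,h*k),(90,90,90),1)
    for j in range(0,h,10): cv2.putText(o,str(y+j),(0,j*k+8),0,.3,(255,255,255),1); cv2.line(o,(0,j*k),(w*k,j*k),(90,90,90),1)
    return o
o=np.zeros((600,800,3),np.uint8)
def p(i,x,y): o[y:y+i.shape[0],x:x+i.shape[1]]=i
p(c(t,200,125,100,95,4),0,0);p(c(s,275,105,100,100,4)[:,:400],400,0)
o[400:]=0
p(c(t,445,240,30,24,8),0,405);p(c(s,415,352,28,24,8),400,405)
cv2.imwrite('pics/k.png',o)
E
```

```text
(no output)
```

View pics/k.png

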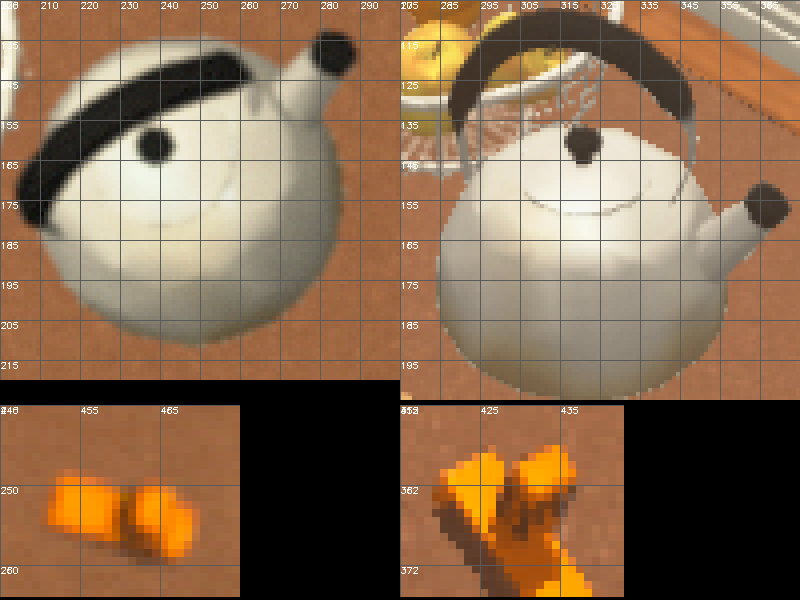

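```bash
python3 - <<'E'
from h import *
S=snap('scene');T=snap('top')
print('knob',tri(S,(320.5,141),T,(239,160)))
print('tab',tri(S,(433,360.5),T,(464.5,252.7)), onz(S,(433,360.5),.051),onz(T,(464.5,252.7),.051))
print('kettle edge',[onz(T,(248,210.5),z).round(3) for z in(.03,.06)],[onz(T,(285,175),z).round(3) for z in(.03,.06)],onz(T,(205,195),.05))
# clip plate corners at z=.015
for p in [(451.5,249.5),(450,255.5)]: print('plateT W',onz(T,p,.015).round(4))
for p in [(425.5,357.5),(420.5,361)]: print('plateS W',onz(S,p,.015).round(4))
for im,n in((S,'s'),(T,'t')):
    h=cv2.cvtColor(im['pixels'],cv2.COLOR_RGB2HSV); m=cv2.inRange(h,(8,225,130),(25,255,255))
    y0,x0=(345,405) if n=='s' else (240,440)
    mm=np.zeros_like(m);mm[y0:y0+45,x0:x0+45]=m[y0:y0+45,x0:x0+45]
    c=max(cv2.findContours(mm,0,1)[0],key=cv2.contourArea); print(n,cv2.minAreaRect(c),cv2.boundingRect(c))
print('brush',onz(T,(221,239),.012),'dist',onz(T,(183,289),.028))
big=[cv2.resize(im['pixels'][y:y+45,x:x+45][:,:,::-1],(400,400),interpolation=0) for im,x,y in((T,440,233),(S,408,347))]
cv2.imwrite('pics/clip.png',np.hstack(big))
E
```

```text
knob (array([0.7617, 0.2446, 0.1371]), 0.0034)
tab (array([ 0.5273, -0.3195,  0.0493]), 0.0008) [ 0.52604726 -0.31948598  0.051     ] [ 0.52743722 -0.31930169  0.051     ]
kettle edge [array([0.656, 0.24 , 0.03 ]), array([0.651, 0.235, 0.06 ])] [array([0.749, 0.141, 0.03 ]), array([0.741, 0.138, 0.06 ])] [0.69619661 0.34895057 0.05      ]
plateT W [ 0.5392 -0.2959  0.015 ]
plateT W [ 0.5234 -0.2911  0.015 ]
plateS W [ 0.5395 -0.2995  0.015 ]
plateS W [ 0.526  -0.2973  0.015 ]
s ((429.0404052734375, 368.7655944824219), (23.595956802368164, 8.121623039245605), 54.782405853271484) (420, 358, 19, 23)
t ((459.794189453125, 252.82354736328125), (17.46256446838379, 7.518604278564453), 14.03624439239502) (451, 249, 18, 10)
brush [0.58357418 0.31582902 0.012     ] dist [0.45331994 0.41185212 0.028     ]
```

View pics/clip.png

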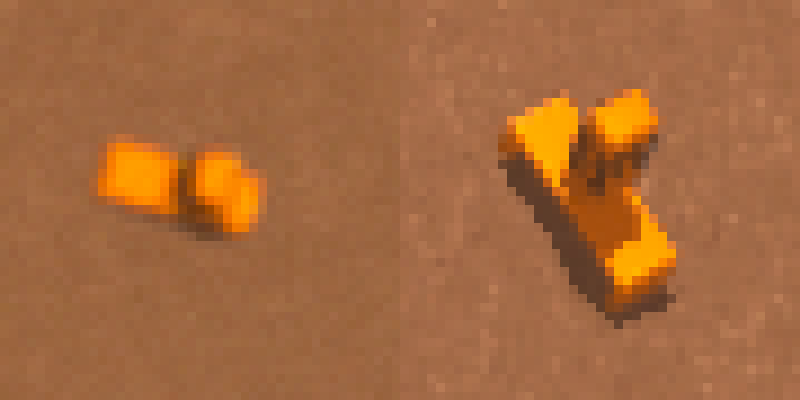

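```bash
cat >> h.py <<'E'
def go(P,yaw=None):
    "print tool-frame shift to world P; yaw= desired tool-y direction deg (mod 180)"
    st=get_state(); r=R.from_quat(st['eef_rot']); M=r.as_matrix()
    print('t',round(st['time'],2),'tcp',st['eef_pos'].round(4),'toolz',M[:,2].round(3),'yaw_y',round(np.degrees(np.arctan2(M[1,1],M[0,1])),1),'F',st['force'].round(1),'gap',round(st['finger_gap'],4))
    print('shift mm',(r.inv().apply(np.array(P)-st['eef_pos'])*1000).round(1))
    if yaw is not None:
        a=(yaw-np.degrees(np.arctan2(M[1,1],M[0,1]))+90)%180-90
        print('az',round(-a,1))
C=np.array([.5665,.1217,.06]);U=np.array([np.cos(np.radians(-58.2)),np.sin(np.radians(-58.2)),0])
E
python3 -m inch '[{"az":10,"grip":0},{"az":10},{"az":10},{"az":9},{}]' 20
python3 -c "
from h import *
print(C-U*.17); p=C-U*.17; p[2]=.2; go(p,31.8)"
```

```text
[0.47691751 0.26618176 0.06      ]
t 0.3 tcp [0.1867 0.5437 0.2063] toolz [-0. -0. -1.] yaw_y 71.0 F [ 0.2 -0.5  0.6] gap 0.0853
shift mm [-364.6 -168.2    6.4]
az 39.2invalid input at $[0]: expected keys x, y, z, ax, ay, az, grip
```

```bash
python3 -m inch '[{"x":0,"y":0,"z":0,"ax":0,"ay":0,"az":10,"grip":0},{"x":0,"y":0,"z":0,"ax":0,"ay":0,"az":10,"grip":0},{"x":0,"y":0,"z":0,"ax":0,"ay":0,"az":10,"grip":0},{"x":0,"y":0,"z":0,"ax":0,"ay":0,"az":9,"grip":0}]' 20
python3 -c "
from h import *
p=C-U*.17; p[2]=.2; go(p,31.8)"
```

```text
time: 0.8
eef_pos: [0.1869, 0.5435, 0.2061]
eef_rot: [0.493, 0.87, -0.0, -0.0]
force: [-0.9, -0.3, 0.0]
finger_gap: 0.0124
t 0.8 tcp [0.1869 0.5435 0.2061] toolz [-0.001 -0.001 -1.   ] yaw_y 30.9 F [-0.9 -0.3  0. ] gap 0.0124
shift mm [-386.9  106.6    6.1]
az -0.9
```

```bash
python3 -m inch '[{"x":-0.048,"y":0.013,"z":0,"ax":0,"ay":0,"az":0,"grip":0},{"x":-0.048,"y":0.013,"z":0,"ax":0,"ay":0,"az":0,"grip":0},{"x":-0.048,"y":0.013,"z":0,"ax":0,"ay":0,"az":0,"grip":0},{"x":-0.048,"y":0.013,"z":0,"ax":0,"ay":0,"az":0,"grip":0}]'
python3 -m inch '[{"x":-0.048,"y":0.013,"z":0,"ax":0,"ay":0,"az":0,"grip":0},{"x":-0.048,"y":0.013,"z":0,"ax":0,"ay":0,"az":0,"grip":0},{"x":-0.048,"y":0.013,"z":0,"ax":0,"ay":0,"az":0,"grip":0},{"x":-0.048,"y":0.013,"z":0,"ax":0,"ay":0,"az":0,"grip":0}]'
python3 -c "
from h import *
p=C-U*.15; p[2]=.045; go(p,31.8)"
```

```text
time: 1.3
eef_pos: [0.3306, 0.4038, 0.2053]
eef_rot: [0.492, 0.871, -0.0, -0.0]
force: [-0.0, 1.3, -0.6]
finger_gap: 0.0002
time: 1.8
eef_pos: [0.4785, 0.2614, 0.2054]
eef_rot: [0.492, 0.871, -0.0, -0.0]
force: [-0.4, 0.0, 0.9]
finger_gap: -0.0003
t 1.8 tcp [0.4785 0.2614 0.2054] toolz [-0.001  0.    -1.   ] yaw_y 31.1 F [-0.4  0.   0.9] gap -0.0003
shift mm [-15.2   1.4 160.4]
az -0.7
```

```bash
python3 -m inch '[{"x":0,"y":0,"z":0.04,"ax":0,"ay":0,"az":-0.7,"grip":0},{"x":0,"y":0.001,"z":0.04,"ax":0,"ay":0,"az":0,"grip":0},{"x":0,"y":0,"z":0.04,"ax":0,"ay":0,"az":0,"grip":0},{"x":0,"y":0,"z":0.04,"ax":0,"ay":0,"az":0,"grip":0}]'
python3 - <<'E'
from h import *
p=C-U*.15; p[2]=.045; go(p,31.8)
S=snap('scene')
T=snap('top')
a=cv2.resize(S['pixels'][185:275,225:355],(650,450),interpolation=0)
cv2.imwrite('pics/p1.png',a[:,:,::-1])
E
```

```text
time: 2.3
eef_pos: [0.4841, 0.259, 0.0432]
eef_rot: [0.489, 0.872, 0.002, 0.002]
force: [0.3, 0.7, 0.4]
finger_gap: -0.0001
t 2.3 tcp [0.4841 0.259  0.0432] toolz [ 0.005  0.003 -1.   ] yaw_y 31.5 F [0.3 0.7 0.4] gap -0.0001
shift mm [-10.1  -2.2  -1.8]
az -0.3
```

View pics/p1.png

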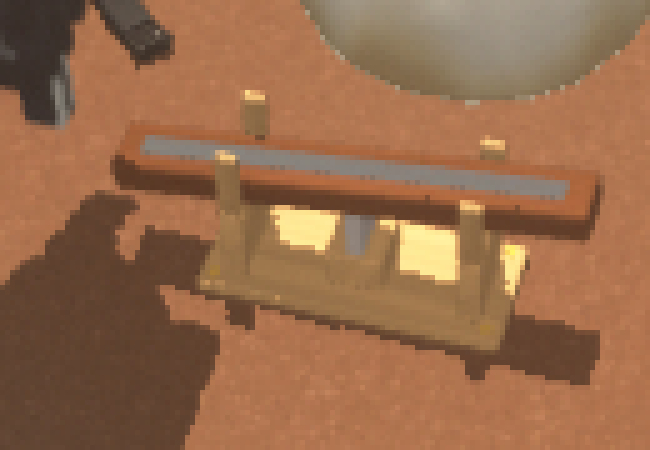

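```bash
cat >> h.py <<'E'
N=np.array([-U[1],U[0],0])
def onplane(s,uv):
    o,d=ray(s,uv); p=o+d*((C-o)@N)/(d@N); return np.array([(p-C)@U*1000,p[2]*1000])
def strip(f=None):
    S=snap('scene'); h=cv2.cvtColor(S['pixels'],cv2.COLOR_RGB2HSV)
    m=cv2.inRange(h,(0,0,70),(180,70,175)); z=np.zeros_like(m); z[203:230,246:360]=m[203:230,246:360]
    n,l,stt,_=cv2.connectedComponentsWithStats(z,connectivity=8)
    i=[k for k in range(1,n) if stt[k][4]>8]
    best=[k for k in i if stt[k][2]>=25]
    ys,xs=np.where(np.isin(l,best)); P=np.stack([xs,ys],1).astype(float)
    vx,vy,x0,y0=cv2.fitLine(P.astype(np.float32),cv2.DIST_L2,0,.01,.01).ravel()
    t=(P-[x0,y0])@[vx,vy]; e=[np.array([x0,y0])+[vx*k,vy*k] for k in(t.min()-.3,t.max()+.3)]
    if e[0][0]>e[1][0]: e=e[::-1]
    a,b=[onplane(S,k) for k in e]
    print('px',np.round(e,1).tolist(),'W',a.round(1),'E',b.round(1),'mid',((a+b)/2).round(1),'len',round(np.linalg.norm(b-a),1),'tilt',round(float((b-a)[1]/(b-a)[0]),3))
    if f:
        cv2.imwrite('pics/'+f,cv2.resize(S['pixels'][185:275,225:355],(650,450),interpolation=0)[:,:,::-1])
    return S
E
python3 -c "
from h import *
strip()"
python3 -m inch '[{"x":-0.008,"y":-0.001,"z":0,"ax":0,"ay":0,"az":0,"grip":0},{"x":-0.005,"y":0,"z":0,"ax":0,"ay":0,"az":0,"grip":0},{"x":-0.004,"y":0,"z":0,"ax":0,"ay":0,"az":0,"grip":0}]'
python3 -c "
from h import *
p=C-U*.14; p[2]=.045; go(p,31.8)
strip()"
```

```text
px [[253.7, 213.4], [337.5, 222.6]] W [-111.1   64.4] E [98.7 91.9] mid [-6.2 78.2] len 211.6 tilt 0.131
time: 2.82
eef_pos: [0.4936, 0.2433, 0.0477]
eef_rot: [0.489, 0.872, 0.003, 0.002]
force: [0.3, 0.3, 0.6]
finger_gap: -0.0
t 2.83 tcp [0.4936 0.2433 0.0477] toolz [ 0.007  0.003 -1.   ] yaw_y 31.5 F [0.3 0.3 0.6] gap -0.0
shift mm [-1.7 -2.1  2.7]
az -0.3
px [[253.7, 213.4], [337.3, 222.6]] W [-111.1   64.4] E [98.4 92. ] mid [-6.4 78.2] len 211.3 tilt 0.132
```

```bash
python3 -m inch '[{"x":-0.005,"y":-0.001,"z":0.004,"ax":0,"ay":0,"az":0,"grip":0},{"x":-0.005,"y":-0.001,"z":0.001,"ax":0,"ay":0,"az":0,"grip":0},{"x":-0.005,"y":0,"z":0.001,"ax":0,"ay":0,"az":0,"grip":0}]'
python3 -c "
from h import *
p=C-U*.14; p[2]=.045; go(p,31.8)
strip()"
python3 -m inch '[{"x":-0.004,"y":0,"z":0.001,"ax":0,"ay":0,"az":0,"grip":0},{"x":-0.004,"y":0,"z":0.001,"ax":0,"ay":0,"az":0,"grip":0}]'
python3 -c "
from h import *
p=C-U*.14; p[2]=.045; go(p,31.8)
strip()"
```

```text
time: 3.25
eef_pos: [0.5005, 0.2282, 0.0417]
eef_rot: [0.489, 0.872, 0.003, 0.003]
force: [-0.5, -0.4, -0.5]
finger_gap: 0.0002
t 3.25 tcp [0.5005 0.2282 0.0417] toolz [ 0.008  0.003 -1.   ] yaw_y 31.5 F [-0.5 -0.4 -0.5] gap 0.0002
shift mm [14.7 -0.1 -3.3]
az -0.3
px [[253.7, 213.4], [337.5, 222.7]] W [-111.1   64.5] E [98.7 91.9] mid [-6.2 78.2] len 211.6 tilt 0.131
time: 3.55
eef_pos: [0.5052, 0.2205, 0.0395]
eef_rot: [0.489, 0.872, 0.003, 0.003]
force: [-2.8, 3.7, 5.0]
finger_gap: -0.0001
t 3.55 tcp [0.5052 0.2205 0.0395] toolz [ 0.008  0.003 -1.   ] yaw_y 31.4 F [-2.8  3.7  5. ] gap -0.0001
shift mm [23.7 -0.1 -5.5]
az -0.4
px [[251.0, 211.5], [338.1, 223.4]] W [-117.6   69.4] E [100.4  90. ] mid [-8.6 79.7] len 218.9 tilt 0.094
```

```bash
python3 -c "
from h import *
strip('p2.png')"
```

```text
px [[251.1, 211.5], [337.3, 223.1]] W [-117.3   69.4] E [98.4 90.3] mid [-9.4 79.8] len 216.6 tilt 0.097
```

View pics/p2.png

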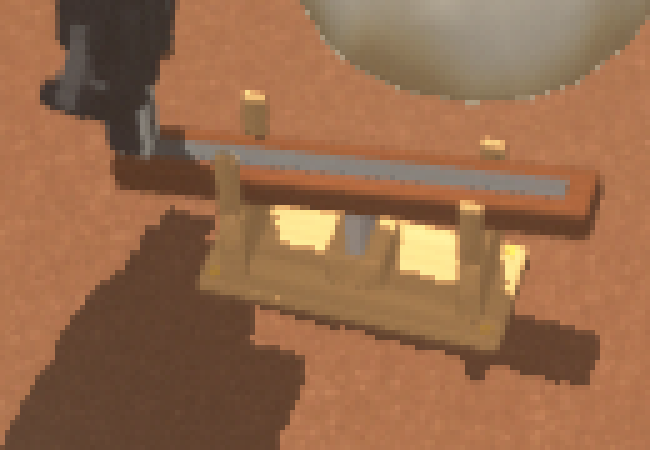

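```bash
python3 - <<'E'
from h import *
S=snap('scene');T=snap('top')
p=get_state()['eef_pos']; print(get_state()['force'])
for z in(0,.02,.04,.08): print(proj(S,p+[0,0,z]),proj(T,p+[0,0,z]))
def c(im,x,y,w,h,k):
    o=cv2.resize(im[y:y+h,x:x+w],None,fx=k,fy=k,interpolation=0)
    for i in range(0,w,10): cv2.putText(o,str(x+i),(i*k,8),0,.3,(255,255,255),1); cv2.line(o,(i*k,0),(i*k,h*k),(90,90,90),1)
    for j in range(0,h,10): cv2.putText(o,str(y+j),(0,j*k+8),0,.3,(255,255,255),1); cv2.line(o,(0,j*k),(w*k,j*k),(90,90,90),1)
    return o
o=np.zeros((600,800,3),np.uint8)
o[:600,:400]=c(S['pixels'],230,180,50,75,8);o[:600,400:]=c(T['pixels'],235,205,50,75,8)
cv2.imwrite('pics/p3.png',o[:,:,::-1])
E
```

```text
[ 0.85039031 -0.92188778  2.61329308]
[252.69292786 219.87590066] [255.4718404  266.93762111]
[251.91210054 214.3286546 ] [254.30169704 266.58730975]
[251.10985486 208.62924573] [253.09256308 266.22532558]
[249.43748395 196.74819   ] [250.54925939 265.46392471]
```

View pics/p3.png

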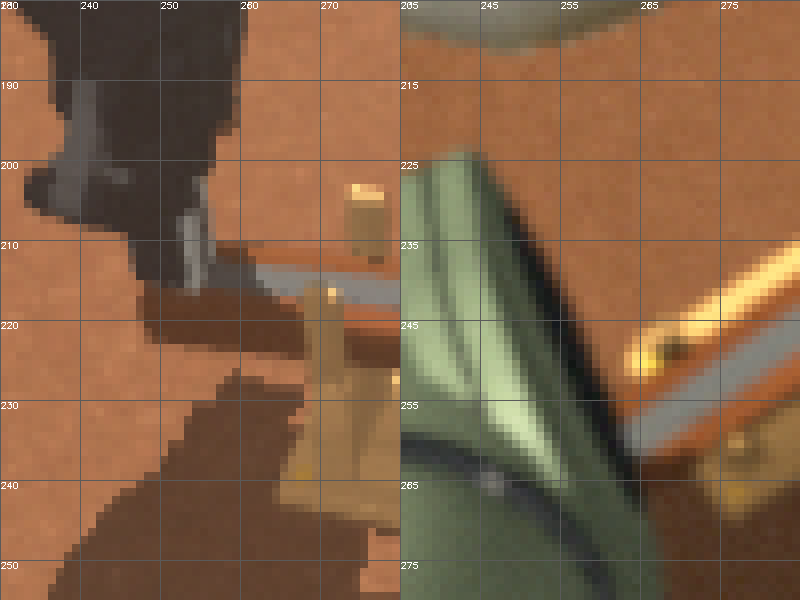

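```bash
python3 - <<'E'
from h import *
S=snap('scene')
print(get_state()['force'],proj(S,[.4841,.259,.0432]),proj(S,[.4841,.259,.0632]))
st=get_state();M=R.from_quat(st['eef_rot']).as_matrix()
for a in(-.011,.011): print(proj(S,np.array([.4841,.259,.0432])+M[:,0]*a))
im=cv2.imread('pics/p1.png'); cv2.imwrite('pics/p1b.png',cv2.resize(im[0:200,0:200],(600,600),interpolation=0))
E
```

```text
[ 0.7346145  -1.84936529  1.62140763] [236.31581965 214.82950758] [235.31843315 209.24208933]
[240.42841629 215.69716737]
[232.21609129 213.96456269]
```

View pics/p1b.png

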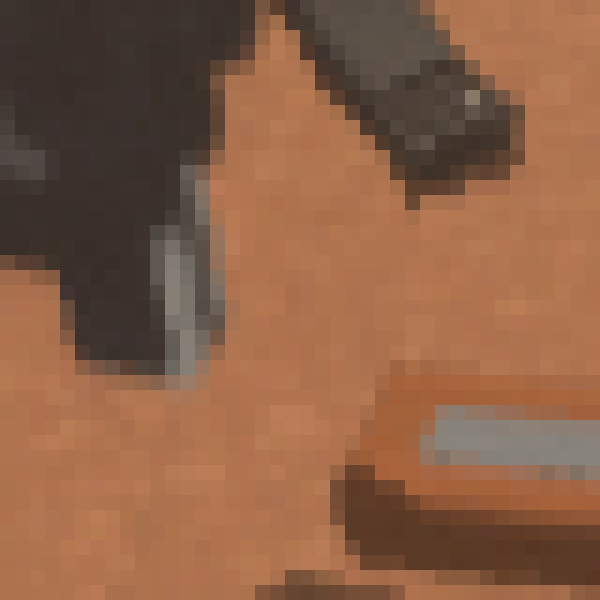

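```bash
python3 -m inch '[{"x":0.02,"y":0,"z":0,"ax":0,"ay":0,"az":0,"grip":0},{"x":0.02,"y":0,"z":0,"ax":0,"ay":0,"az":0,"grip":0}]'
python3 - <<'E'
from h import *
S=strip('p4.png')
T=snap('top')
p=get_state()['eef_pos'];print(p)
print(proj(S,p),proj(T,p),'start',proj(S,[.18664,.54359,.20609]),proj(T,[.18664,.54359,.20609]))
im=cv2.imread('pics/scene0.png')[100:180,0:60]; im2=cv2.imread('pics/top0.png')[400:480,40:140]
o=np.zeros((600,800,3),np.uint8);o[:480,:360]=cv2.resize(im,None,fx=6,fy=6,interpolation=0);o[:320,380:780]=cv2.resize(im2,None,fx=4,fy=4,interpolation=0)
o[330:580,380:780]=cv2.resize(S['pixels'][185:235,215:295][:,:,::-1],None,fx=5,fy=5,interpolation=0)
cv2.imwrite('pics/p5.png',o)
E
```

```text
time: 4.05
eef_pos: [0.4845, 0.2542, 0.0395]
eef_rot: [0.49, 0.872, 0.003, 0.003]
force: [0.8, 0.5, 0.9]
finger_gap: 0.0002
px [[252.8, 213.3], [337.4, 222.7]] W [-113.4   64.1] E [98.7 91.9] mid [-7.4 78. ] len 213.9 tilt 0.131
[0.48373443 0.25566105 0.0394835 ]
[237.18139758 216.63371539] [241.97942137 275.64180362] start [ 42.26696155 161.75221116] [ 97.30506839 413.8119767 ]
```

View pics/p5.png

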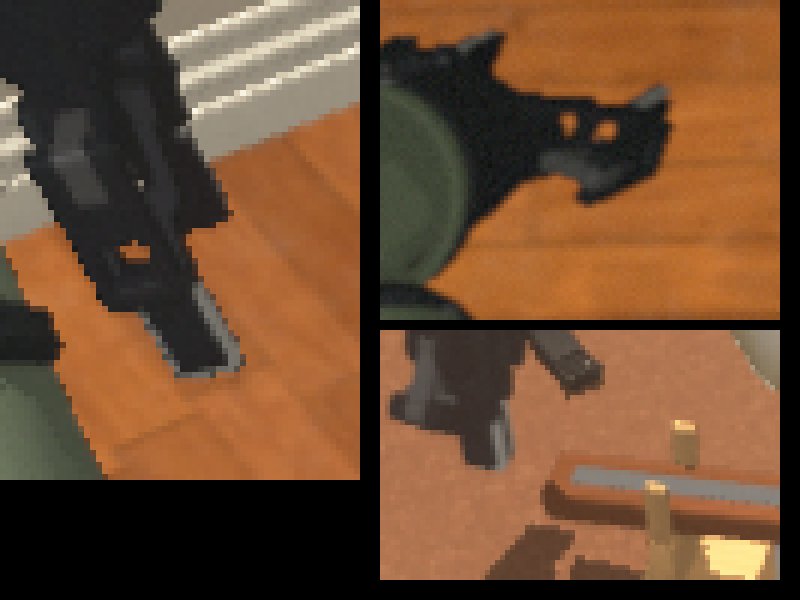

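```bash
python3 - <<'E'
from h import *
S=snap('scene');T=snap('top')
p=np.array([.18664,.54359,.20609]);y=np.array([.325,.9456,0])
for dz in(0,.013,.027):
  for k in(-.0425,.0425): print(dz,k,proj(S,p+y*k+[0,0,dz]).round(1),proj(T,p+y*k+[0,0,dz]).round(1))
a,b=(237,212.4),None
o=onz(S,(237,212.4),.0395);print(o-get_state()['eef_pos'])
E
```

```text
0 -0.0425 [ 43.3 173.4] [115.6 419.9]
0 0.0425 [ 41.3 150.7] [ 79.1 407.7]
0.013 -0.0425 [ 40.6 168.8] [112.9 421.6]
0.013 0.0425 [ 38.7 146.1] [ 75.9 409.2]
0.027 -0.0425 [ 37.6 163.7] [110.  423.4]
0.027 0.0425 [ 35.9 141.1] [ 72.5 410.9]
[ 7.16566503e-03  1.43787077e-02 -6.42920163e-05]
```

```bash
python3 -m inch '[{"x":0,"y":0,"z":0.008,"ax":0,"ay":0,"az":0,"grip":0},{"x":0,"y":0,"z":0.008,"ax":0,"ay":0,"az":0,"grip":0},{"x":0,"y":0,"z":0.004,"ax":0,"ay":0,"az":0,"grip":0}]'
python3 -m inch '[{"x":0,"y":0,"z":0.003,"ax":0,"ay":0,"az":0,"grip":0},{"x":0,"y":0,"z":0.003,"ax":0,"ay":0,"az":0,"grip":0}]'
python3 - <<'E'
from h import *
S=strip('p6.png')
p=get_state()['eef_pos'];print(p,get_state()['force'],proj(S,p))
E
```

```text
time: 4.62
eef_pos: [0.4862, 0.2517, 0.0181]
eef_rot: [0.491, 0.871, 0.003, 0.004]
force: [-0.4, 0.2, 0.5]
finger_gap: 0.0001
time: 4.88
eef_pos: [0.4863, 0.2514, 0.0114]
eef_rot: [0.491, 0.871, 0.002, 0.004]
force: [-0.6, 0.6, 0.4]
finger_gap: 0.0001
px [[252.8, 213.3], [337.4, 222.7]] W [-113.4   64.1] E [98.7 91.9] mid [-7.4 78. ] len 213.9 tilt 0.131
[0.48613285 0.25138543 0.01108258] [ 0.60676429 -0.08994809 -0.38946366] [240.30559503 224.71595461]
```

View pics/p6.png

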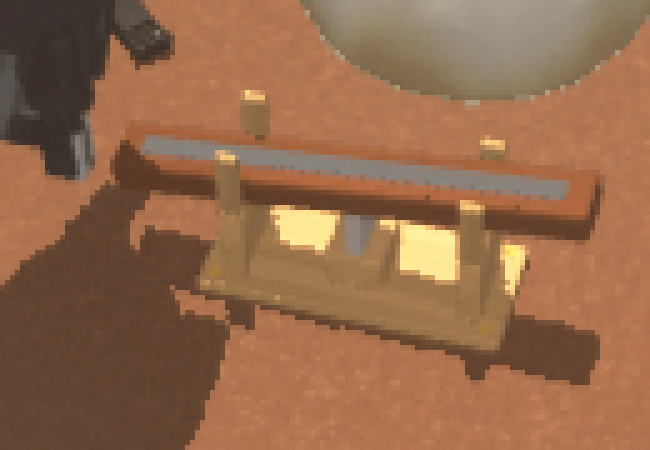

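```bash
for i in 1; do python3 -m inch '[{"x":0,"y":0,"z":0.003,"ax":0,"ay":0,"az":0,"grip":0},{"x":0,"y":0,"z":0.003,"ax":0,"ay":0,"az":0,"grip":0}]'; done
python3 -m inch '[{"x":0,"y":0,"z":0.003,"ax":0,"ay":0,"az":0,"grip":0}]'
```

```text
time: 5.18
eef_pos: [0.4863, 0.2515, 0.005]
eef_rot: [0.491, 0.871, 0.002, 0.004]
force: [0.2, 0.4, 0.4]
finger_gap: 0.0001
time: 5.3
eef_pos: [0.4864, 0.2515, 0.0018]
eef_rot: [0.491, 0.871, 0.003, 0.004]
force: [0.4, -0.0, 0.1]
finger_gap: 0.0001
```

```bash
python3 -m inch '[{"x":0,"y":0,"z":0.003,"ax":0,"ay":0,"az":0,"grip":0}]'; python3 -m inch '[{"x":0,"y":0,"z":0.003,"ax":0,"ay":0,"az":0,"grip":0}]'
```

```text
time: 5.42
eef_pos: [0.4864, 0.2515, -0.0014]
eef_rot: [0.491, 0.871, 0.003, 0.004]
force: [0.6, 0.1, -1.0]
finger_gap: -0.0
time: 5.55
eef_pos: [0.4864, 0.2516, -0.0046]
eef_rot: [0.491, 0.871, 0.003, 0.004]
force: [-0.0, -0.3, -0.3]
finger_gap: 0.0001
```

```bash
python3 -m inch '[{"x":0,"y":0,"z":0.003,"ax":0,"ay":0,"az":0,"grip":0}]'; python3 -m inch '[{"x":0,"y":0,"z":0.003,"ax":0,"ay":0,"az":0,"grip":0}]'
```

```text
time: 5.68
eef_pos: [0.4864, 0.2516, -0.0079]
eef_rot: [0.491, 0.871, 0.003, 0.004]
force: [0.9, 0.1, 0.1]
finger_gap: -0.0004
time: 5.8
eef_pos: [0.4865, 0.2516, -0.0111]
eef_rot: [0.491, 0.871, 0.002, 0.004]
force: [0.1, -0.1, -0.0]
finger_gap: -0.0003
```

```bash
python3 -m inch '[{"x":0,"y":0,"z":0.003,"ax":0,"ay":0,"az":0,"grip":0}]'; python3 -m inch '[{"x":0,"y":0,"z":0.002,"ax":0,"ay":0,"az":0,"grip":0}]'
```

```text
time: 5.92
eef_pos: [0.4865, 0.2516, -0.0143]
eef_rot: [0.491, 0.871, 0.003, 0.004]
force: [-0.6, 0.4, -0.4]
finger_gap: -0.0001
time: 6.05
eef_pos: [0.4865, 0.2516, -0.0165]
eef_rot: [0.491, 0.871, 0.002, 0.004]
force: [0.0, 1.4, 0.2]
finger_gap: 0.0002
```

```bash
python3 -m inch '[{"x":0,"y":0,"z":0.002,"ax":0,"ay":0,"az":0,"grip":0}]'; python3 -m inch '[{"x":0,"y":0,"z":0.002,"ax":0,"ay":0,"az":0,"grip":0}]'
```

```text
time: 6.18
eef_pos: [0.4865, 0.2516, -0.0186]
eef_rot: [0.491, 0.871, 0.002, 0.004]
force: [-0.2, -0.5, 0.0]
finger_gap: 0.0003
time: 6.3
eef_pos: [0.4866, 0.2516, -0.0207]
eef_rot: [0.491, 0.871, 0.003, 0.004]
force: [0.1, -0.1, -0.7]
finger_gap: 0.0003
```

```bash
python3 -m inch '[{"x":0,"y":0,"z":0.002,"ax":0,"ay":0,"az":0,"grip":0}]'; python3 - <<'E'
from h import *
S=strip('p7.png')
p=get_state()['eef_pos'];print(p,get_state()['force'],proj(S,p))
E
```

```text
time: 6.42
eef_pos: [0.4866, 0.2516, -0.0229]
eef_rot: [0.491, 0.871, 0.003, 0.004]
force: [-1.0, -0.3, 0.2]
finger_gap: 0.0
px [[252.8, 213.3], [337.4, 222.7]] W [-113.4   64.1] E [98.7 91.9] mid [-7.4 78. ] len 213.9 tilt 0.131
[ 0.48653654  0.25150776 -0.02308823] [-0.30055215 -0.13706652 -0.24897934] [241.92869029 233.43831767]
```

View pics/p7.png

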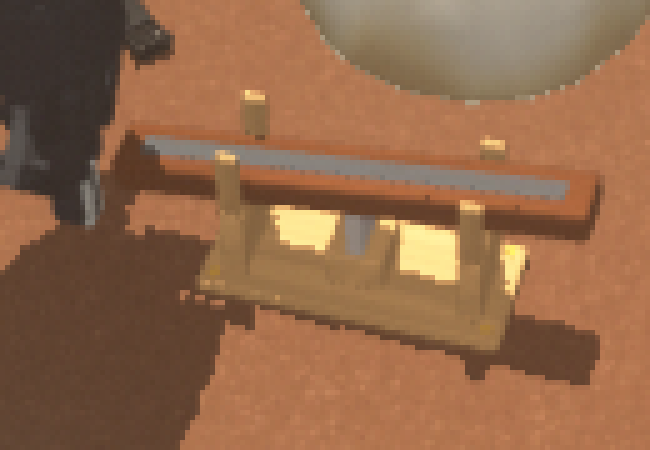

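```bash
python3 -m inch '[{"x":0,"y":0,"z":0.002,"ax":0,"ay":0,"az":0,"grip":0}]'; python3 -m inch '[{"x":0,"y":0,"z":0.0015,"ax":0,"ay":0,"az":0,"grip":0}]'
```

```text
time: 6.6
eef_pos: [0.4867, 0.2516, -0.0249]
eef_rot: [0.491, 0.871, 0.003, 0.004]
force: [-7.6, -3.3, 51.2]
finger_gap: 0.0002
time: 6.72
eef_pos: [0.4867, 0.2516, -0.025]
eef_rot: [0.491, 0.871, 0.003, 0.004]
force: [-12.5, -4.8, 60.3]
finger_gap: 0.0003
```

```bash
python3 -m inch '[{"x":0,"y":0,"z":-0.02,"ax":0,"ay":0,"az":0,"grip":0},{"x":0,"y":0,"z":-0.018,"ax":0,"ay":0,"az":0,"grip":0}]'
python3 -c "
from h import *
p=C-U*.14; p[2]=.015; go(p,31.8)
strip()"
```

```text
time: 6.98
eef_pos: [0.4859, 0.2514, 0.0135]
eef_rot: [0.491, 0.871, 0.002, 0.004]
force: [-0.2, 0.1, -1.1]
finger_gap: -0.0003
t 6.97 tcp [0.4859 0.2514 0.0135] toolz [ 0.008  0.    -1.   ] yaw_y 31.2 F [-0.2  0.1 -1.1] gap -0.0003
shift mm [-12.7   0.3  -1.5]
az -0.6
px [[253.7, 213.4], [337.4, 222.7]] W [-111.1   64.4] E [98.7 91.8] mid [-6.2 78.1] len 211.6 tilt 0.131
```

```bash
python3 -m inch '[{"x":-0.008,"y":0,"z":0,"ax":0,"ay":0,"az":0,"grip":0},{"x":-0.004,"y":0,"z":0,"ax":0,"ay":0,"az":0,"grip":0},{"x":-0.004,"y":0,"z":0,"ax":0,"ay":0,"az":0,"grip":0}]'
python3 -c "
from h import *
p=C-U*.14; p[2]=.015; go(p,31.8)
strip()"
python3 -m inch '[{"x":-0.004,"y":0,"z":0,"ax":0,"ay":0,"az":0,"grip":0},{"x":-0.003,"y":0,"z":0,"ax":0,"ay":0,"az":0,"grip":0},{"x":-0.003,"y":0,"z":0,"ax":0,"ay":0,"az":0,"grip":0}]'
python3 -c "
from h import *
p=C-U*.14; p[2]=.015; go(p,31.8)
strip('p8.png')"
```

```text
time: 7.4
eef_pos: [0.4954, 0.237, 0.0151]
eef_rot: [0.491, 0.871, 0.003, 0.004]
force: [-1.5, 3.8, 0.9]
finger_gap: -0.0
t 7.4 tcp [0.4954 0.237  0.0151] toolz [ 0.01   0.001 -1.   ] yaw_y 31.2 F [-1.5  3.8  0.9] gap -0.0
shift mm [ 4.5 -0.4  0.1]
az -0.6
px [[253.7, 213.4], [337.5, 222.6]] W [-111.1   64.4] E [98.7 91.9] mid [-6.2 78.1] len 211.6 tilt 0.131
time: 7.82
eef_pos: [0.4995, 0.2302, 0.0147]
eef_rot: [0.49, 0.872, 0.004, 0.002]
force: [-3.7, 6.5, 4.1]
finger_gap: 0.0
t 7.83 tcp [0.4995 0.2302 0.0147] toolz [ 0.008  0.004 -1.   ] yaw_y 31.3 F [-3.7  6.5  4.1] gap 0.0
shift mm [12.5 -0.4 -0.3]
az -0.5
px [[256.7, 214.0], [341.3, 221.7]] W [-103.2   64.3] E [107.6  97.9] mid [ 2.2 81.1] len 213.5 tilt 0.159
```

View pics/p8.png

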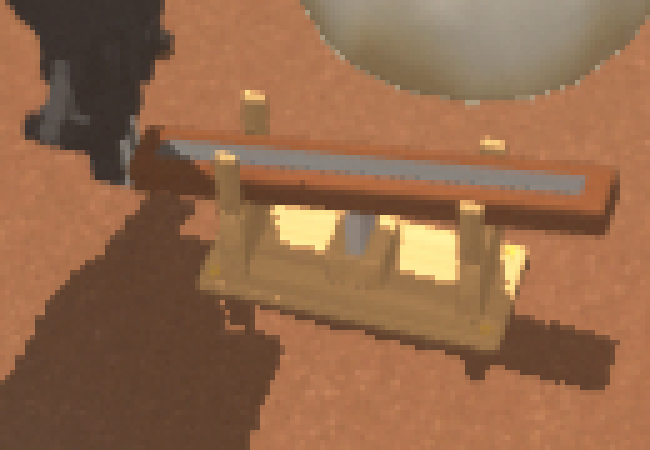

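```bash
python3 -m inch '[{"x":-0.003,"y":0,"z":0,"ax":0,"ay":0,"az":0,"grip":0},{"x":-0.003,"y":0,"z":0,"ax":0,"ay":0,"az":0,"grip":0},{"x":-0.003,"y":0,"z":0,"ax":0,"ay":0,"az":0,"grip":0},{"x":0.006,"y":0,"z":0,"ax":0,"ay":0,"az":0,"grip":0},{"x":0,"y":0,"z":0,"ax":0,"ay":0,"az":0,"grip":0}]'
python3 -c "
from h import *
p=C-U*.12; p[2]=.015; go(p,31.8)
strip('p9.png')"
```

```text
time: 8.5
eef_pos: [0.4994, 0.2308, 0.0143]
eef_rot: [0.489, 0.872, 0.005, 0.0]
force: [0.1, -0.2, 0.8]
finger_gap: -0.0003
t 8.5 tcp [0.4994 0.2308 0.0143] toolz [ 0.005  0.008 -1.   ] yaw_y 31.5 F [ 0.1 -0.2  0.8] gap -0.0003
shift mm [-8.1 -0.4 -0.7]
az -0.3
px [[258.8, 213.0], [344.4, 224.4]] W [-97.2  69.6] E [115.3  90.6] mid [ 9.  80.1] len 213.6 tilt 0.099
```

```bash
python3 -m inch '[{"x":0,"y":0,"z":0,"ax":0,"ay":0,"az":0,"grip":0},{"x":0,"y":0,"z":0,"ax":0,"ay":0,"az":0,"grip":0}]'
python3 -c "
from h import *
strip('p9.png')"
```

```text
time: 8.8
eef_pos: [0.4997, 0.23, 0.0142]
eef_rot: [0.489, 0.872, 0.004, 0.0]
force: [0.1, -0.2, -0.4]
finger_gap: -0.0002
px [[258.8, 213.9], [344.3, 223.3]] W [-97.5  66.5] E [114.8  94.5] mid [ 8.6 80.5] len 214.2 tilt 0.132
```

View pics/p9.png

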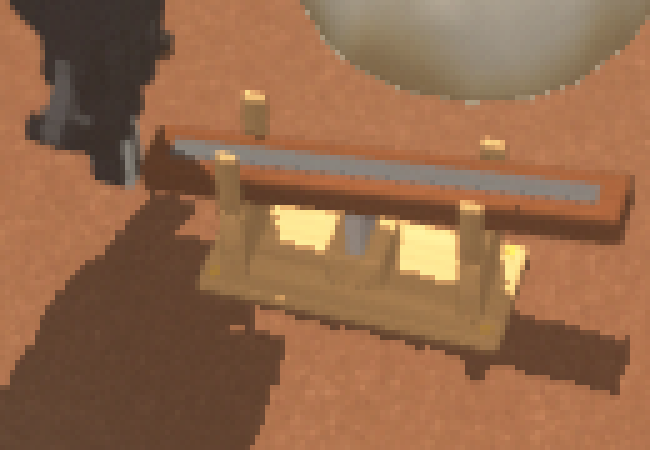

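```bash
python3 -m inch '[{"x":-0.005,"y":0,"z":0,"ax":0,"ay":0,"az":0,"grip":0},{"x":-0.003,"y":0,"z":0,"ax":0,"ay":0,"az":0,"grip":0},{"x":-0.003,"y":0,"z":0,"ax":0,"ay":0,"az":0,"grip":0},{"x":0.006,"y":0,"z":0,"ax":0,"ay":0,"az":0,"grip":0},{"x":0.002,"y":0,"z":0,"ax":0,"ay":0,"az":0,"grip":0}]'
python3 -m inch '[{"x":0,"y":0,"z":0,"ax":0,"ay":0,"az":0,"grip":0},{"x":0,"y":0,"z":0,"ax":0,"ay":0,"az":0,"grip":0}]'
python3 -c "
from h import *
p=C-U*.12; p[2]=.015; go(p,31.8)
strip()"
```

```text
time: 9.48
eef_pos: [0.5012, 0.2278, 0.0143]
eef_rot: [0.489, 0.872, 0.005, -0.0]
force: [-0.0, -0.1, 0.6]
finger_gap: 0.0001
time: 9.72
eef_pos: [0.5012, 0.2278, 0.0143]
eef_rot: [0.489, 0.872, 0.005, 0.0]
force: [0.1, -0.1, -0.1]
finger_gap: 0.0001
t 9.72 tcp [0.5012 0.2278 0.0143] toolz [ 0.005  0.008 -1.   ] yaw_y 31.5 F [ 0.1 -0.1 -0.1] gap 0.0001
shift mm [-4.6 -0.4 -0.7]
az -0.3
px [[260.8, 214.1], [346.4, 223.5]] W [-92.4  67.3] E [119.8  95.1] mid [13.7 81.2] len 213.9 tilt 0.131
```

```bash
python3 -m inch '[{"x":-0.006,"y":0,"z":0,"ax":0,"ay":0,"az":0,"grip":0},{"x":-0.003,"y":0,"z":0,"ax":0,"ay":0,"az":0,"grip":0},{"x":-0.003,"y":0,"z":0,"ax":0,"ay":0,"az":0,"grip":0},{"x":0.006,"y":0,"z":0,"ax":0,"ay":0,"az":0,"grip":0},{"x":0.002,"y":0,"z":0,"ax":0,"ay":0,"az":0,"grip":0}]'
python3 -m inch '[{"x":0,"y":0,"z":0,"ax":0,"ay":0,"az":0,"grip":0},{"x":0,"y":0,"z":0,"ax":0,"ay":0,"az":0,"grip":0}]'
python3 -c "
from h import *
p=C-U*.12; p[2]=.015; go(p,31.8)
strip()"
```

```text
time: 10.4
eef_pos: [0.5033, 0.2244, 0.0144]
eef_rot: [0.489, 0.872, 0.005, -0.0]
force: [-0.2, 0.9, 0.8]
finger_gap: -0.0002
time: 10.65
eef_pos: [0.5033, 0.2244, 0.0144]
eef_rot: [0.489, 0.872, 0.005, -0.0]
force: [-0.2, 0.5, -0.2]
finger_gap: 0.0004
t 10.65 tcp [0.5033 0.2244 0.0144] toolz [ 0.004  0.009 -1.   ] yaw_y 31.5 F [-0.2  0.5 -0.2] gap 0.0004
shift mm [-0.6 -0.4 -0.7]
az -0.3
px [[262.7, 213.0], [348.5, 225.8]] W [-87.1  72.4] E [125.2  88.8] mid [19.1 80.6] len 212.9 tilt 0.077
```

```bash
python3 -m inch '[{"x":0.002,"y":0,"z":0,"ax":0,"ay":0,"az":0,"grip":0},{"x":0,"y":0,"z":0,"ax":0,"ay":0,"az":0,"grip":0}]'
python3 -c "
from h import *
strip()"
python3 -m inch '[{"x":0,"y":0,"z":0,"ax":0,"ay":0,"az":0,"grip":0},{"x":0,"y":0,"z":0,"ax":0,"ay":0,"az":0,"grip":0},{"x":0,"y":0,"z":0,"ax":0,"ay":0,"az":0,"grip":0},{"x":0,"y":0,"z":0,"ax":0,"ay":0,"az":0,"grip":0}]'
python3 -c "
from h import *
strip('p10.png')"
```

```text
time: 10.95
eef_pos: [0.5022, 0.2262, 0.0143]
eef_rot: [0.489, 0.872, 0.005, -0.0]
force: [0.9, -0.4, -0.1]
finger_gap: -0.0002
px [[262.7, 213.2], [348.4, 225.4]] W [-87.2  71.7] E [124.9  90.1] mid [18.9 80.9] len 212.9 tilt 0.087
time: 11.5
eef_pos: [0.5023, 0.2259, 0.0143]
eef_rot: [0.489, 0.872, 0.005, -0.0]
force: [0.2, -0.2, -0.8]
finger_gap: -0.0002
px [[262.6, 213.4], [348.4, 225.1]] W [-87.3  70.9] E [124.9  91.1] mid [18.8 81. ] len 213.2 tilt 0.095
```

View pics/p10.png

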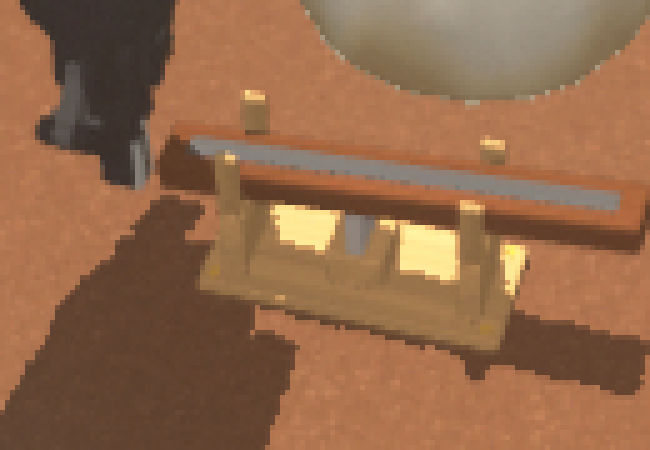

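```bash
python3 -m inch '[{"x":-0.007,"y":0,"z":0,"ax":0,"ay":0,"az":0,"grip":0},{"x":-0.0035,"y":0,"z":0,"ax":0,"ay":0,"az":0,"grip":0},{"x":-0.0025,"y":0,"z":0,"ax":0,"ay":0,"az":0,"grip":0},{"x":-0.002,"y":0,"z":0,"ax":0,"ay":0,"az":0,"grip":0}]'
python3 -c "
from h import *
p=C-U*.12; p[2]=.015; go(p,31.8)
strip()"
python3 -m inch '[{"x":0.006,"y":0,"z":0,"ax":0,"ay":0,"az":0,"grip":0},{"x":0.01,"y":0,"z":0,"ax":0,"ay":0,"az":0,"grip":0},{"x":0.01,"y":0,"z":0,"ax":0,"ay":0,"az":0,"grip":0},{"x":0.01,"y":0,"z":0,"ax":0,"ay":0,"az":0,"grip":0}]'
python3 -c "
from h import *
strip()"
```

```text
time: 12.05
eef_pos: [0.5104, 0.2127, 0.0143]
eef_rot: [0.489, 0.872, 0.005, -0.001]
force: [-1.0, 2.2, -0.1]
finger_gap: -0.0001
t 12.05 tcp [0.5104 0.2127 0.0143] toolz [ 0.004  0.009 -1.   ] yaw_y 31.5 F [-1.   2.2 -0.1] gap -0.0001
shift mm [13.1 -0.3 -0.7]
az -0.3
px [[264.9, 211.2], [351.1, 230.0]] W [-80.9  80.5] E [132.3  76.1] mid [25.7 78.3] len 213.2 tilt -0.02
time: 12.6
eef_pos: [0.4907, 0.2449, 0.0144]
eef_rot: [0.489, 0.872, 0.005, -0.0]
force: [0.2, 1.6, 0.2]
finger_gap: 0.0
px [[265.9, 209.2], [340.0, 230.3]] W [-77.6  88.3] E [105.9  67.4] mid [14.2 77.8] len 184.7 tilt -0.114
```

```bash
sed -i 's/z\[203:230,246:360\]=m\[203:230,246:360\]/z[203:243,258:362]=m[203:243,258:362]; z[226:,:330]=0/' h.py
python3 -c "
from h import *
strip()"
python3 -m inch '[{"x":0,"y":0,"z":-0.04,"ax":0,"ay":0,"az":0,"grip":0.04},{"x":0,"y":0,"z":-0.05,"ax":0,"ay":0,"az":0,"grip":0.04},{"x":0,"y":0,"z":-0.05,"ax":0,"ay":0,"az":0,"grip":0.04},{"x":0,"y":0,"z":-0.04,"ax":0,"ay":0,"az":0,"grip":0.04}]'
python3 -c "
from h import *
strip('p11.png')"
```

```text
px [[265.6, 209.2], [326.9, 226.4]] W [-78.3  88.2] E [73.9 71.5] mid [-2.2 79.8] len 153.1 tilt -0.11
time: 13.2
eef_pos: [0.4886, 0.2428, 0.1974]
eef_rot: [0.488, 0.873, 0.003, -0.001]
force: [-0.5, -0.4, -1.0]
finger_gap: 0.0402
px [[265.9, 209.3], [326.9, 226.4]] W [-77.6  88.1] E [73.9 71.5] mid [-1.9 79.8] len 152.4 tilt -0.11
```

View pics/p11.png

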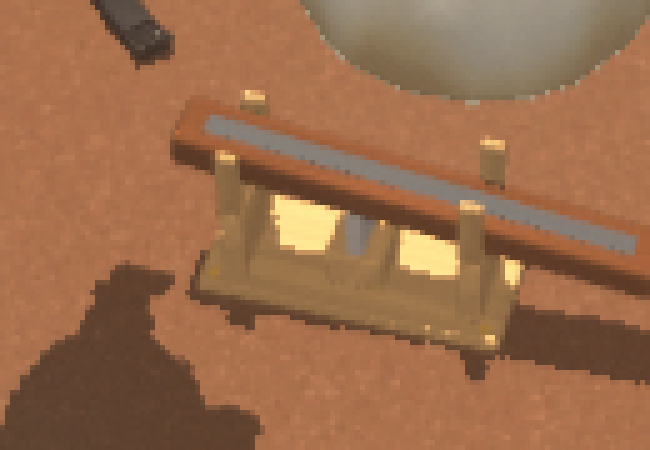

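```bash
sed -i 's/stt\[k\]\[2\]>=25/stt[k][2]>=15/; s/z\[226:,:330\]=0/z[222:,:312]=0/' h.py
python3 -m inch '[{"x":0,"y":0,"z":0,"ax":0,"ay":0,"az":0,"grip":0},{"x":0,"y":0,"z":0,"ax":0,"ay":0,"az":0,"grip":0}]'
python3 -c "
from h import *
strip('p12.png')"
```

```text
time: 13.5
eef_pos: [0.4902, 0.2431, 0.2021]
eef_rot: [0.489, 0.872, 0.005, 0.0]
force: [0.5, -0.1, -1.0]
finger_gap: 0.0043
px [[266.0, 209.1], [351.6, 233.9]] W [-77.4  88.8] E [134.5  63.2] mid [28.6 76. ] len 213.5 tilt -0.121
```

View pics/p12.png

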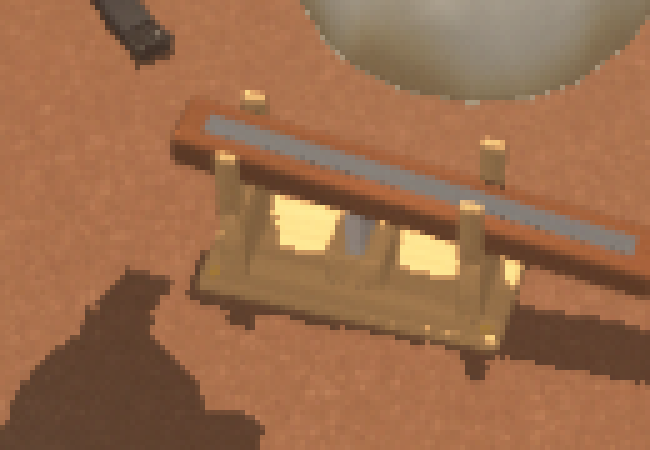

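```bash
python3 -m inch '[{"x":-0.05,"y":0,"z":0,"ax":0,"ay":0,"az":0,"grip":0},{"x":-0.05,"y":0,"z":0,"ax":0,"ay":0,"az":0,"grip":0},{"x":-0.05,"y":0,"z":0,"ax":0,"ay":0,"az":0,"grip":0},{"x":-0.05,"y":0,"z":0,"ax":0,"ay":0,"az":0,"grip":0},{"x":-0.05,"y":0,"z":0,"ax":0,"ay":0,"az":0,"grip":0}]'
python3 -c "
from h import *
p=C+U*.178; p[2]=.015; go(p,31.8)"
```

```text
time: 14.18
eef_pos: [0.6219, 0.0275, 0.1948]
eef_rot: [0.486, 0.874, 0.003, -0.003]
force: [0.2, 0.8, 0.7]
finger_gap: -0.0003
t 14.18 tcp [0.6219 0.0275 0.1948] toolz [-0.003  0.009 -1.   ] yaw_y 31.9 F [0.2 0.8 0.7] gap -0.0003
shift mm [-70.3   2.1 179.2]
az 0.1
```

```bash
python3 -m inch '[{"x":-0.04,"y":0.001,"z":0,"ax":0,"ay":0,"az":0,"grip":0},{"x":-0.03,"y":0.001,"z":0,"ax":0,"ay":0,"az":0,"grip":0},{"x":0,"y":0,"z":0.05,"ax":0,"ay":0,"az":0,"grip":0},{"x":0,"y":0,"z":0.05,"ax":0,"ay":0,"az":0,"grip":0}]'
python3 -c "
from h import *
p=C+U*.175; p[2]=.015; go(p,31.8);strip()"
```

```text
time: 14.68
eef_pos: [0.6619, -0.0373, 0.0888]
eef_rot: [0.488, 0.873, 0.002, -0.004]
force: [1.2, -0.2, -0.2]
finger_gap: -0.0004
t 14.68 tcp [ 0.6619 -0.0373  0.0888] toolz [-0.004  0.007 -1.   ] yaw_y 31.6 F [ 1.2 -0.2 -0.2] gap -0.0004
shift mm [ 9.9  2.6 73.9]
az -0.2
px [[265.7, 209.0], [351.6, 233.9]] W [-78.1  88.9] E [134.5  63.2] mid [28.2 76. ] len 214.2 tilt -0.121
```

```bash
python3 -m inch '[{"x":0,"y":0.001,"z":0.037,"ax":0,"ay":0,"az":0,"grip":0},{"x":0,"y":0.001,"z":0.037,"ax":0,"ay":0,"az":0,"grip":0},{"x":0.01,"y":0,"z":0,"ax":0,"ay":0,"az":0,"grip":0},{"x":0.006,"y":0,"z":0,"ax":0,"ay":0,"az":0,"grip":0},{"x":0,"y":0,"z":0,"ax":0,"ay":0,"az":0,"grip":0}]'
python3 -c "
from h import *
p=C+U*.165; p[2]=.015; go(p,31.8);strip('p13.png')"
```

```text
time: 15.35
eef_pos: [0.6505, -0.0207, 0.0083]
eef_rot: [0.488, 0.873, -0.0, -0.008]
force: [0.2, -0.3, 0.1]
finger_gap: 0.0001
t 15.35 tcp [ 0.6505 -0.0207  0.0083] toolz [-0.014  0.008 -1.   ] yaw_y 31.6 F [ 0.2 -0.3  0.1] gap 0.0001
shift mm [ 0.4  3.6 -6.7]
az -0.2
px [[265.7, 209.0], [351.6, 233.9]] W [-78.1  88.9] E [134.5  63.2] mid [28.2 76. ] len 214.2 tilt -0.121
```

View pics/p13.png

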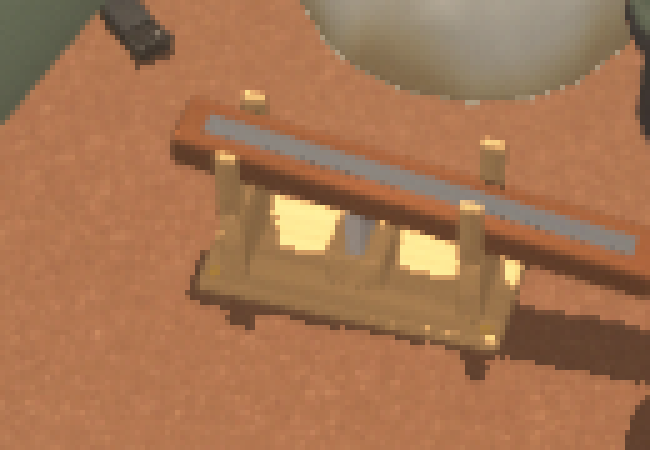

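```bash
python3 -m inch '[{"x":0.003,"y":0.003,"z":-0.004,"ax":0,"ay":0,"az":0,"grip":0},{"x":0.002,"y":0,"z":0,"ax":0,"ay":0,"az":0,"grip":0}]'
python3 -m inch '[{"x":0.002,"y":0,"z":0,"ax":0,"ay":0,"az":0,"grip":0}]'
python3 -c "
from h import *
p=C+U*.165; p[2]=.015; go(p,31.8);strip()"
```

```text
time: 15.65
eef_pos: [0.6517, -0.0151, 0.0143]
eef_rot: [0.488, 0.873, 0.0, -0.007]
force: [-0.2, 0.1, -0.1]
finger_gap: 0.0001
time: 15.78
eef_pos: [0.6506, -0.0134, 0.0146]
eef_rot: [0.488, 0.873, 0.0, -0.007]
force: [-0.5, 0.5, 0.4]
finger_gap: -0.0001
t 15.78 tcp [ 0.6506 -0.0134  0.0146] toolz [-0.011  0.007 -1.   ] yaw_y 31.6 F [-0.5  0.5  0.4] gap -0.0001
shift mm [-5.9 -0.3 -0.5]
az -0.2
px [[265.7, 209.0], [351.6, 233.9]] W [-78.1  88.9] E [134.5  63.2] mid [28.2 76. ] len 214.2 tilt -0.121
```

TCP at +159, contact expected about now.

```bash
python3 -m inch '[{"x":0.0015,"y":0,"z":0,"ax":0,"ay":0,"az":0,"grip":0}]'
python3 -m inch '[{"x":0.0015,"y":0,"z":0,"ax":0,"ay":0,"az":0,"grip":0}]'
python3 -c "
from h import *
p=C+U*.165; p[2]=.015; go(p,31.8);strip()"
```

```text
time: 15.95
eef_pos: [0.6497, -0.0118, 0.0145]
eef_rot: [0.488, 0.873, 0.0, -0.007]
force: [1.8, -2.7, -0.1]
finger_gap: -0.0
time: 16.08
eef_pos: [0.6491, -0.011, 0.0145]
eef_rot: [0.488, 0.873, 0.0, -0.007]
force: [1.9, -2.7, 0.8]
finger_gap: -0.0001
t 16.07 tcp [ 0.6491 -0.011   0.0145] toolz [-0.011  0.007 -1.   ] yaw_y 31.5 F [ 1.9 -2.7  0.8] gap -0.0001
shift mm [-8.7 -0.2 -0.6]
az -0.3
px [[265.7, 209.0], [351.1, 233.7]] W [-78.1  89. ] E [133.2  63.2] mid [27.6 76.1] len 212.8 tilt -0.122
```

```bash
python3 -m inch '[{"x":0.0012,"y":0,"z":0,"ax":0,"ay":0,"az":0,"grip":0},{"x":0.0012,"y":0,"z":0,"ax":0,"ay":0,"az":0,"grip":0}]'
python3 -c "
from h import *
p=C+U*.165; p[2]=.015; go(p,31.8);strip()"
python3 -m inch '[{"x":-0.006,"y":0,"z":0,"ax":0,"ay":0,"az":0,"grip":0},{"x":-0.006,"y":0,"z":0,"ax":0,"ay":0,"az":0,"grip":0},{"x":0,"y":0,"z":0,"ax":0,"ay":0,"az":0,"grip":0}]'
python3 -c "
from h import *
strip()"
```

```text
time: 16.38
eef_pos: [0.648, -0.0093, 0.0147]
eef_rot: [0.488, 0.873, 0.0, -0.006]
force: [1.5, -3.4, 1.3]
finger_gap: -0.0002
t 16.38 tcp [ 0.648  -0.0093  0.0147] toolz [-0.01   0.006 -1.   ] yaw_y 31.5 F [ 1.5 -3.4  1.3] gap -0.0002
shift mm [-10.7  -0.1  -0.4]
az -0.3
px [[264.8, 208.6], [350.4, 233.6]] W [-80.3  89.5] E [131.6  63.3] mid [25.6 76.4] len 213.5 tilt -0.124
time: 16.8
eef_pos: [0.6541, -0.0194, 0.0142]
eef_rot: [0.488, 0.873, 0.0, -0.007]
force: [0.3, 0.4, -0.5]
finger_gap: -0.0002
px [[263.8, 212.3], [350.2, 227.5]] W [-83.9  75.9] E [129.7  84.3] mid [22.9 80.1] len 213.7 tilt 0.04
```

```bash
python3 -m inch '[{"x":-0.01,"y":0,"z":-0.03,"ax":0,"ay":0,"az":0,"grip":0},{"x":0,"y":0,"z":-0.05,"ax":0,"ay":0,"az":0,"grip":0.05},{"x":0,"y":0,"z":-0.05,"ax":0,"ay":0,"az":0,"grip":0.05},{"x":0,"y":0,"z":-0.04,"ax":0,"ay":0,"az":0,"grip":0.05}]'
python3 -c "
from h import *
strip();go([.527,-.3193,.18],76)"
```

```text
time: 17.35
eef_pos: [0.6597, -0.0282, 0.1859]
eef_rot: [0.488, 0.873, -0.001, -0.01]
force: [-0.9, 0.9, 0.1]
finger_gap: 0.0496
px [[263.6, 212.4], [349.5, 227.1]] W [-84.4  75.4] E [127.8  85. ] mid [21.7 80.2] len 212.4 tilt 0.045
t 17.4 tcp [ 0.6615 -0.0283  0.191 ] toolz [-0.012  0.009 -1.   ] yaw_y 31.6 F [ 1.4 -0.9  6.7] gap 0.0504
shift mm [-177.5 -266.9   10.1]
az -44.4
```

```bash
python3 -m inch '[{"x":-0.03,"y":-0.045,"z":0,"ax":0,"ay":0,"az":0,"grip":0.05},{"x":-0.03,"y":-0.045,"z":0,"ax":0,"ay":0,"az":0,"grip":0.05},{"x":-0.03,"y":-0.045,"z":0,"ax":0,"ay":0,"az":0,"grip":0.05},{"x":-0.03,"y":-0.045,"z":0,"ax":0,"ay":0,"az":0,"grip":0.05},{"x":-0.03,"y":-0.045,"z":0,"ax":0,"ay":0,"az":0,"grip":0.05}]'
python3 -c "
from h import *
strip()"
python3 -m inch '[{"x":0,"y":0,"z":0,"ax":0,"ay":0,"az":-10,"grip":0.05},{"x":0,"y":0,"z":0,"ax":0,"ay":0,"az":-10,"grip":0.05},{"x":0,"y":0,"z":0,"ax":0,"ay":0,"az":-10,"grip":0.05},{"x":0,"y":0,"z":0,"ax":0,"ay":0,"az":-10,"grip":0.05},{"x":0,"y":0,"z":0,"ax":0,"ay":0,"az":-5,"grip":0.05}]'
python3 -c "
from h import *
strip();go([.527,-.3193,.08],76)"
```

```text
time: 18.02
eef_pos: [0.5473, -0.2757, 0.19]
eef_rot: [0.484, 0.875, 0.003, -0.007]
force: [0.5, -0.7, -0.6]
finger_gap: 0.0497
px [[263.6, 211.5], [350.2, 228.8]] W [-84.2  78.7] E [129.8  79.9] mid [22.8 79.3] len 214.0 tilt 0.006
time: 18.7
eef_pos: [0.5422, -0.2841, 0.1889]
eef_rot: [0.105, 0.994, 0.003, -0.007]
force: [0.2, 0.4, 0.4]
finger_gap: 0.0498
px [[256.9, 207.6], [351.7, 223.8]] W [-100.5   87.5] E [132.3  97.9] mid [15.9 92.7] len 233.0 tilt 0.045
t 18.75 tcp [ 0.5422 -0.2841  0.1889] toolz [-0.013  0.007 -1.   ] yaw_y 78.1 F [-0.3 -0.3  0.1] gap 0.0501
shift mm [  6.1 -38.  108.8]
az 2.1
```

```bash
cat >> h.py <<'E'
_go=go
def go(P,yaw=None):
    _go(P,yaw); r=R.from_quat(get_state()['eef_rot']); z=r.apply([0,0,1]); print('lvl ax,ay deg',np.degrees(r.inv().apply(np.cross(z,[0,0,-1]))).round(2))
E
python3 -m inch '[{"x":0.006,"y":-0.038,"z":0.02,"ax":0,"ay":0,"az":2,"grip":0.05},{"x":0,"y":0,"z":0.03,"ax":0,"ay":0,"az":0,"grip":0.05}]'
python3 - <<'E'
from h import *
go([.527,-.3193,.08],76)
S=snap('scene','s14.png')
p=get_state()['eef_pos']
print(proj(S,p+[0,0,.0245]),proj(S,[.527,-.3193,.051]))
cv2.imwrite('pics/p14.png',cv2.resize(S['pixels'][200:400,330:530][:,:,::-1],(600,600),interpolation=2))
E
```

```text
time: 19.0
eef_pos: [0.5287, -0.3204, 0.1391]
eef_rot: [0.123, 0.992, 0.002, -0.005]
force: [0.4, 0.3, -1.1]
finger_gap: 0.0501
t 19.0 tcp [ 0.5287 -0.3204  0.1391] toolz [-0.01   0.006 -1.   ] yaw_y 75.9 F [ 0.4  0.3 -1.1] gap 0.0501
shift mm [ 1.3  0.5 59.1]
az -0.1
lvl ax,ay deg [ 0.2  -0.64 -0.  ]
[445.46844408 331.32231377] [433.22278507 360.12076849]
```

View pics/s14.png

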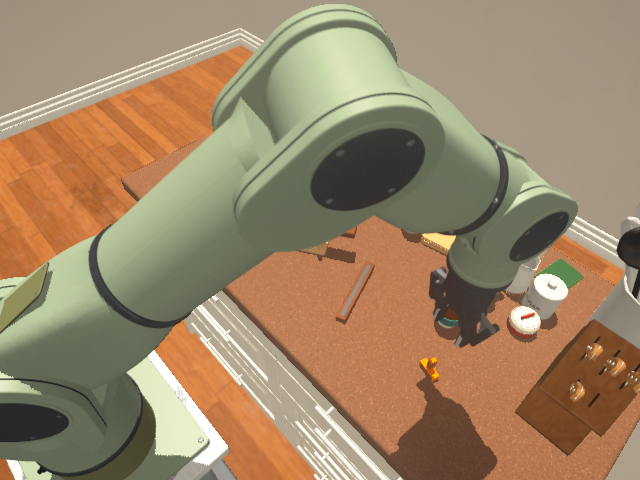

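```bash
python3 -m inch '[{"x":0.001,"y":0,"z":0.05,"ax":0.2,"ay":-0.6,"az":0,"grip":0.05},{"x":0,"y":0,"z":0.048,"ax":0,"ay":0,"az":0,"grip":0.05}]'
python3 - <<'E'
from h import *
go([.527,-.3193,-.003],76)
S=snap('scene');T=snap('top')
o=np.zeros((480,800,3),np.uint8)
o[:480,:480]=cv2.resize(S['pixels'][310:390,390:470],(480,480),interpolation=0)
o[:320,480:800]=cv2.resize(T['pixels'][215:295,420:500],(320,320),interpolation=0)
cv2.imwrite('pics/p15.png',o[:,:,::-1])
E
```

```text
time: 19.3
eef_pos: [0.5284, -0.3165, 0.0377]
eef_rot: [0.122, 0.992, 0.001, 0.0]
force: [0.1, -1.3, 0.8]
finger_gap: 0.0504
t 19.3 tcp [ 0.5284 -0.3165  0.0377] toolz [ 0.     0.002 -1.   ] yaw_y 75.9 F [ 0.1 -1.3  0.8] gap 0.0504
shift mm [ 0.6 -3.2 40.7]
az -0.1
lvl ax,ay deg [ 0.12 -0.01  0.  ]
```

View pics/p15.png

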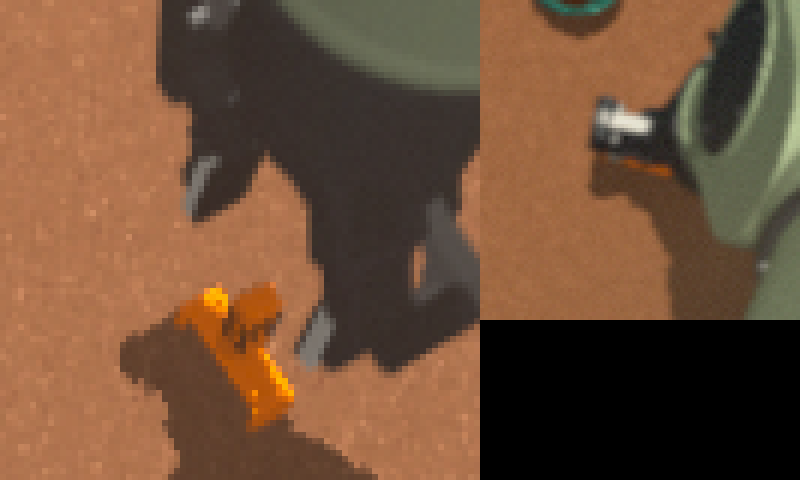

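```bash
python3 -m inch '[{"x":0.0005,"y":-0.003,"z":0.02,"ax":0.1,"ay":0,"az":0,"grip":0.05},{"x":0,"y":0,"z":0.018,"ax":0,"ay":0,"az":0,"grip":0.05}]'
python3 - <<'E'
from h import *
go([.527,-.3193,-.004],76)
S=snap('scene')
cv2.imwrite('pics/p16.png',cv2.resize(S['pixels'][310:390,390:470],(480,480),interpolation=0)[:,:,::-1])
E
```

```text
time: 19.65
eef_pos: [0.5275, -0.3184, 0.0006]
eef_rot: [0.123, 0.992, 0.001, -0.001]
force: [0.3, -0.8, 0.2]
finger_gap: 0.0501
t 19.65 tcp [ 0.5275 -0.3184  0.0006] toolz [-0.002  0.002 -1.   ] yaw_y 75.9 F [ 0.3 -0.8  0.2] gap 0.0501
shift mm [ 0.3 -1.   4.6]
az -0.1
lvl ax,ay deg [ 0.05 -0.14 -0.  ]
```

View pics/p16.png

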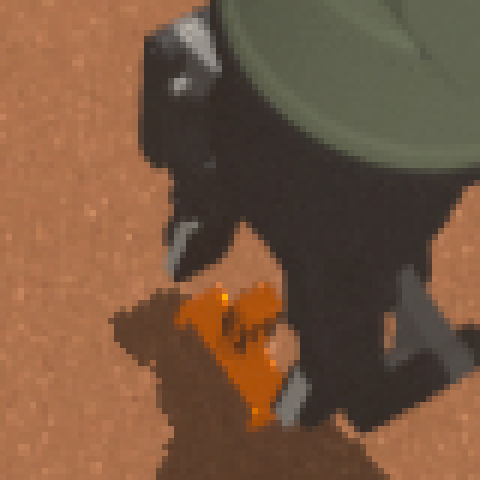

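```bash
python3 -m inch '[{"x":0,"y":-0.001,"z":0.003,"ax":0,"ay":0,"az":0,"grip":0.05},{"x":0,"y":0,"z":0,"ax":0,"ay":0,"az":0,"grip":0.0},{"x":0,"y":0,"z":0,"ax":0,"ay":0,"az":0,"grip":0},{"x":0,"y":0,"z":0,"ax":0,"ay":0,"az":0,"grip":0},{"x":0,"y":0,"z":0,"ax":0,"ay":0,"az":0,"grip":0}]' 40
python3 - <<'E'
from h import *
go([.527,-.3193,.2],76)
S=snap('scene')
cv2.imwrite('pics/p17.png',cv2.resize(S['pixels'][310:390,390:470],(480,480),interpolation=0)[:,:,::-1])
E
```

```text
time: 20.32
eef_pos: [0.5283, -0.3193, -0.0013]
eef_rot: [0.123, 0.992, 0.0, -0.0]
force: [0.2, -0.1, -0.8]
finger_gap: 0.0092
t 20.32 tcp [ 0.5283 -0.3193 -0.0013] toolz [-0.001  0.001 -1.   ] yaw_y 75.9 F [ 0.2 -0.1 -0.8] gap 0.0092
shift mm [ 1.400e+00 -1.000e-01 -2.013e+02]
az -0.1
lvl ax,ay deg [ 0.05 -0.05  0.  ]
```

View pics/p17.png

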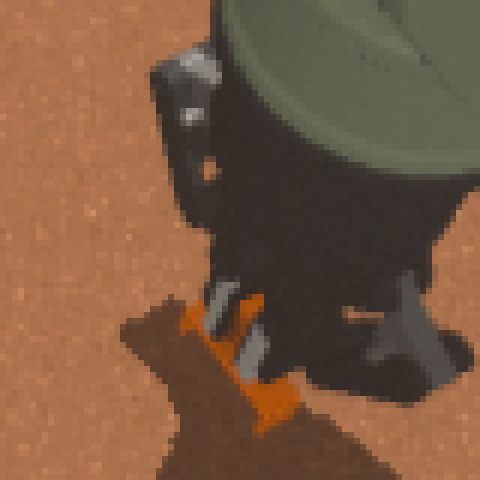

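```bash
python3 -m inch '[{"x":0,"y":0,"z":-0.04,"ax":0,"ay":0,"az":0,"grip":0},{"x":0,"y":0,"z":-0.055,"ax":0,"ay":0,"az":0,"grip":0},{"x":0,"y":0,"z":-0.055,"ax":0,"ay":0,"az":0,"grip":0},{"x":0,"y":0,"z":-0.03,"ax":0,"ay":0,"az":10,"grip":0},{"x":0,"y":0,"z":0,"ax":0,"ay":0,"az":10,"grip":0}]'
python3 -m inch '[{"x":0,"y":0,"z":0,"ax":0,"ay":0,"az":10,"grip":0},{"x":0,"y":0,"z":0,"ax":0,"ay":0,"az":10,"grip":0},{"x":0,"y":0,"z":0,"ax":0,"ay":0,"az":4,"grip":0}]'
python3 - <<'E'
from h import *
p=C.copy();p[2]=.18
go(p,31.8)
S=snap('scene')
q=get_state()['eef_pos'];print(proj(S,q+[0,0,.0013]))
cv2.imwrite('pics/p18.png',cv2.resize(S['pixels'][240:380,380:520],(560,560),interpolation=0)[:,:,::-1])
E
```

```text
time: 21.0
eef_pos: [0.528, -0.3193, 0.1843]
eef_rot: [0.297, 0.955, 0.001, -0.001]
force: [0.7, -0.6, -1.0]
finger_gap: 0.0093
time: 21.38
eef_pos: [0.528, -0.3192, 0.1851]
eef_rot: [0.496, 0.868, 0.001, -0.0]
force: [0.2, 0.1, -0.4]
finger_gap: 0.0089
t 21.38 tcp [ 0.528  -0.3192  0.1851] toolz [-0.     0.002 -1.   ] yaw_y 30.5 F [ 0.2  0.1 -0.4] gap 0.0089
shift mm [360.2 257.    6. ]
az -1.3
lvl ax,ay deg [ 0.06 -0.1   0.  ]
[449.644724   324.19193863]
```

View pics/p18.png

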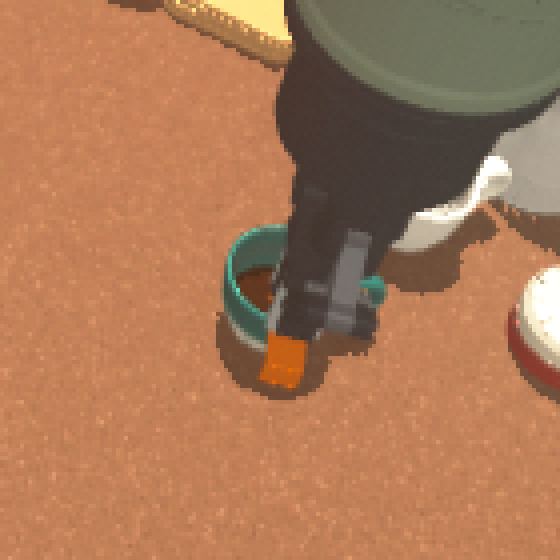

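```bash
python3 -m inch '[{"x":0.03,"y":0.022,"z":0,"ax":0,"ay":0,"az":-1.3,"grip":0},{"x":0.045,"y":0.032,"z":0,"ax":0,"ay":0,"az":0,"grip":0},{"x":0.045,"y":0.032,"z":0,"ax":0,"ay":0,"az":0,"grip":0},{"x":0.045,"y":0.032,"z":0,"ax":0,"ay":0,"az":0,"grip":0},{"x":0.045,"y":0.032,"z":0,"ax":0,"ay":0,"az":0,"grip":0}]'
python3 - <<'E'
from h import *
p=C.copy();p[2]=.18
go(p,31.8)
S=strip('p19.png')
E
```

```text
time: 22.05
eef_pos: [0.5452, -0.0581, 0.1851]
eef_rot: [0.487, 0.874, 0.0, -0.0]
force: [1.2, -0.4, -0.0]
finger_gap: 0.009
t 22.05 tcp [ 0.5452 -0.0581  0.1851] toolz [-0.     0.001 -1.   ] yaw_y 31.8 F [ 1.2 -0.4 -0. ] gap 0.009
shift mm [141.6 112.8   5.2]
az -0.0
lvl ax,ay deg [ 0.03 -0.05 -0.  ]
px [[263.7, 217.0], [355.3, 217.2]] W [-85.6  58.9] E [138.9 121.9] mid [26.6 90.4] len 233.2 tilt 0.28
```

View pics/p19.png

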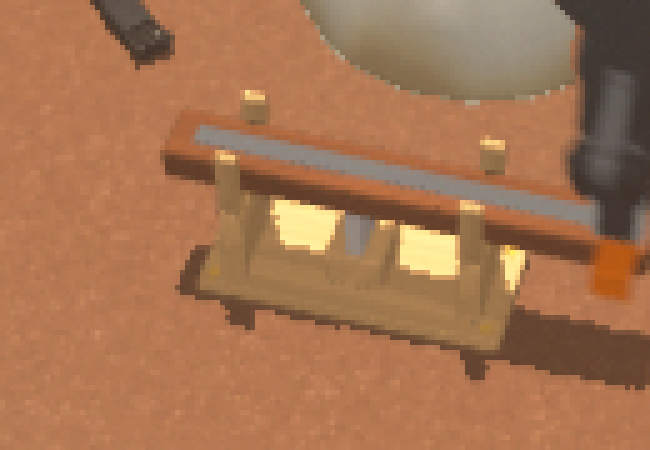

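```bash
python3 -m inch '[{"x":0.04,"y":0.032,"z":0,"ax":0,"ay":0,"az":0,"grip":0},{"x":0.04,"y":0.032,"z":0,"ax":0,"ay":0,"az":0,"grip":0},{"x":0.035,"y":0.028,"z":0,"ax":0,"ay":0,"az":0,"grip":0},{"x":0.015,"y":0.012,"z":0,"ax":0,"ay":0,"az":0,"grip":0}]'
python3 - <<'E'
from h import *
p=C.copy();p[2]=.115
go(p,31.8)
S=strip('p20.png')
E
```

```text
time: 22.6
eef_pos: [0.5642, 0.1212, 0.1861]
eef_rot: [0.48, 0.877, 0.003, -0.001]
force: [-0.9, 0.1, -0.7]
finger_gap: 0.009
t 22.6 tcp [0.5642 0.1212 0.1861] toolz [ 0.     0.006 -1.   ] yaw_y 32.6 F [-0.9  0.1 -0.7] gap 0.009
shift mm [-1.2  2.  71.1]
az 0.8
lvl ax,ay deg [ 0.19 -0.27 -0.  ]
px [[263.8, 211.3], [350.3, 229.2]] W [-83.5  79.6] E [130.2  78.3] mid [23.3 79. ] len 213.7 tilt -0.006
```

View pics/p20.png

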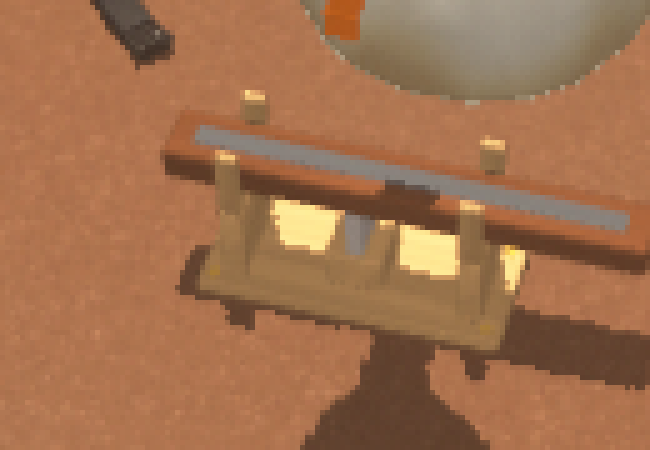

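```bash
python3 -m inch '[{"x":-0.001,"y":0.002,"z":0.03,"ax":0.2,"ay":-0.3,"az":0.8,"grip":0},{"x":0,"y":0,"z":0.02,"ax":0,"ay":0,"az":0,"grip":0},{"x":0,"y":0,"z":0.01,"ax":0,"ay":0,"az":0,"grip":0}]'
python3 - <<'E'
from h import *
p=C.copy();p[2]=.0647
go(p,31.8)
S=snap('scene')
q=get_state()['eef_pos']
print('z',q[2])
yv=N; O=q+[0,0,.0013]
# near leg outer face feet corners & plate near edge expected
for a,b,h in[(-8,-22,0),(8,-22,0),(-8,-22,15),(8,-22,15)]:
    print((a,b,h),proj(S,O+U*a/1000+N*b/1000+[0,0,h/1000]).round(1))
cv2.imwrite('pics/p21.png',cv2.resize(S['pixels'][175:255,255:335],(560,560),interpolation=0)[:,:,::-1])
E
```

```text
time: 23.02
eef_pos: [0.5674, 0.1212, 0.1252]
eef_rot: [0.485, 0.874, 0.0, 0.001]
force: [-0.1, -0.2, -1.0]
finger_gap: 0.0091
t 23.02 tcp [0.5674 0.1212 0.1252] toolz [ 0.002 -0.001 -1.   ] yaw_y 31.9 F [-0.1 -0.2 -1. ] gap 0.0091
shift mm [ 1.  -0.5 60.5]
az 0.1
lvl ax,ay deg [ 0.07  0.08 -0.  ]
z 0.12430296313101194
(-8, -22, 0) [290.8 210.3]
(8, -22, 0) [297.5 211.7]
(-8, -22, 15) [290.6 205.7]
(8, -22, 15) [297.4 207. ]
```

View pics/p21.png

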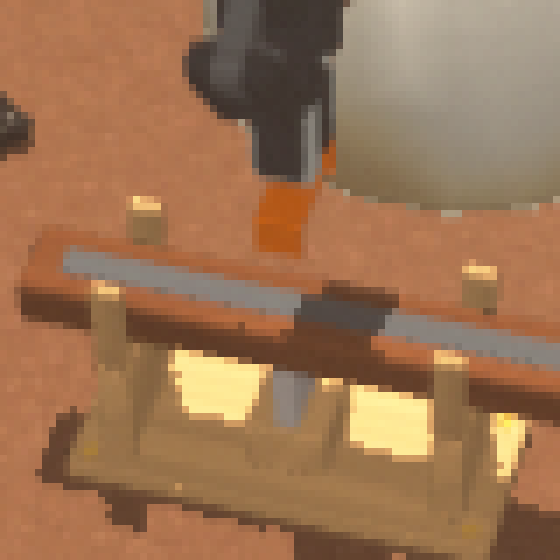

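```bash
python3 - <<'E'
from h import *
S=snap('scene')
for z in(.05,.045):
  for u in(-.004,.004):
    q=C+U*u-N*.015;q[2]=z;print(z,u,proj(S,q).round(2))
px=S['pixels']
for r in(230,231,232,233): print(r,px[r,290:303].astype(int).sum(1)//3, (px[r,290:303,0].astype(int)-px[r,290:303,2]))
for r in(206,207,208,209): print(r,(px[r,287:302,0].astype(int)-px[r,287:302,2]))
E
```

```text
0.05 -0.004 [293.91 230.44]
0.05 0.004 [297.09 231.1 ]
0.045 -0.004 [293.97 231.81]
0.045 0.004 [297.13 232.47]
230 [211 209 125 120 133 133 133 119 114 117 122 156 141] [105 107  86  75  22  22  20  18  22  35  86 111 101]
231 [212 197 119 120 132 133 131 120 115 118 123 123 121] [105 118  83  77  21  21  20  18  22  61  83  84  84]
232 [209 156 120 119 130 133 133 119 115 120 123 122 119] [109 110  83  78  33  21  21  19  37  79  84  85  84]
233 [189 123 119 120 128 132 132 120 117 120 122 122 119] [121  84  82  77  35  21  22  20  50  83  86  85  83]
206 [ 96  96  98  96 137 161 151 152 153 155 152 133  95  95  96]
207 [101  96  96 100 140 149 155 174 164 164 157 107  95  96  95]
208 [ 98  99  96 100 126 147 149 147 140 150 147  93  96  96  95]
209 [ 96  98  96  98 122 148 148 146 148 148 144  98  98  96  96]
```

```bash
python3 -m inch '[{"x":0.0015,"y":-0.0005,"z":0.015,"ax":0,"ay":0,"az":0,"grip":0},{"x":0,"y":0,"z":0.015,"ax":0,"ay":0,"az":0,"grip":0},{"x":0,"y":0,"z":0.005,"ax":0,"ay":0,"az":0,"grip":0}]'
python3 - <<'E'
from h import *
p=C-U*.001;p[2]=.0647
go(p,31.8)
S=strip('p22.png')
E
```

```text
time: 23.5
eef_pos: [0.5673, 0.1216, 0.0912]
eef_rot: [0.486, 0.874, 0.001, 0.002]
force: [0.7, -0.6, -1.1]
finger_gap: 0.0095
t 23.5 tcp [0.5673 0.1216 0.0912] toolz [ 0.004 -0.    -1.   ] yaw_y 31.9 F [ 0.7 -0.6 -1.1] gap 0.0095
shift mm [ 1.6 -0.7 26.5]
az 0.1
lvl ax,ay deg [ 0.2   0.13 -0.  ]
px [[263.8, 211.6], [350.2, 228.7]] W [-83.8  78.3] E [129.8  80.2] mid [23.  79.2] len 213.6 tilt 0.009
```

View pics/p22.png

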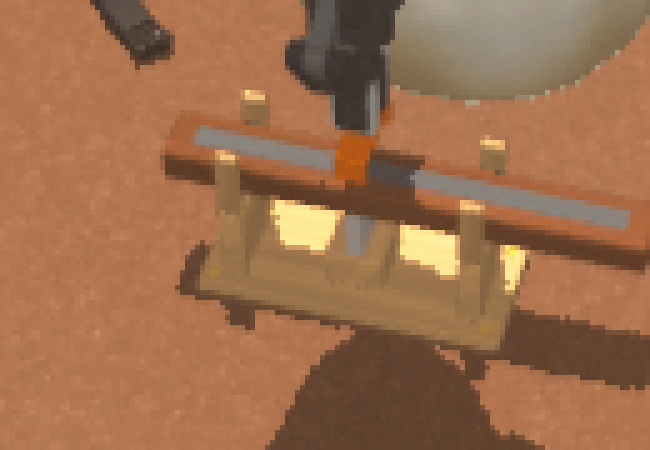

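```bash
python3 -m inch '[{"x":0.0016,"y":-0.0007,"z":0.006,"ax":0.2,"ay":0.1,"az":0,"grip":0},{"x":0,"y":0,"z":0.006,"ax":0,"ay":0,"az":0,"grip":0},{"x":0,"y":0,"z":0.004,"ax":0,"ay":0,"az":0,"grip":0}]'
python3 - <<'E'
from h import *
p=C-U*.001;p[2]=.0647
go(p,31.8)
S=strip()
cv2.imwrite('pics/p23.png',cv2.resize(S['pixels'][185:245,265:335],(700,600),interpolation=0)[:,:,::-1])
E
```

```text
time: 23.92
eef_pos: [0.5663, 0.1226, 0.0749]
eef_rot: [0.486, 0.874, 0.0, 0.001]
force: [-0.9, 0.3, -0.8]
finger_gap: 0.009
t 23.93 tcp [0.5663 0.1226 0.0749] toolz [ 0.001 -0.    -1.   ] yaw_y 31.9 F [-0.9  0.3 -0.8] gap 0.009
shift mm [ 0.1 -0.3 10.2]
az 0.1
lvl ax,ay deg [0.05 0.05 0.  ]
px [[263.9, 211.2], [349.6, 228.7]] W [-83.5  79.7] E [128.4  79.7] mid [22.5 79.7] len 211.9 tilt -0.0
```

View pics/p23.png

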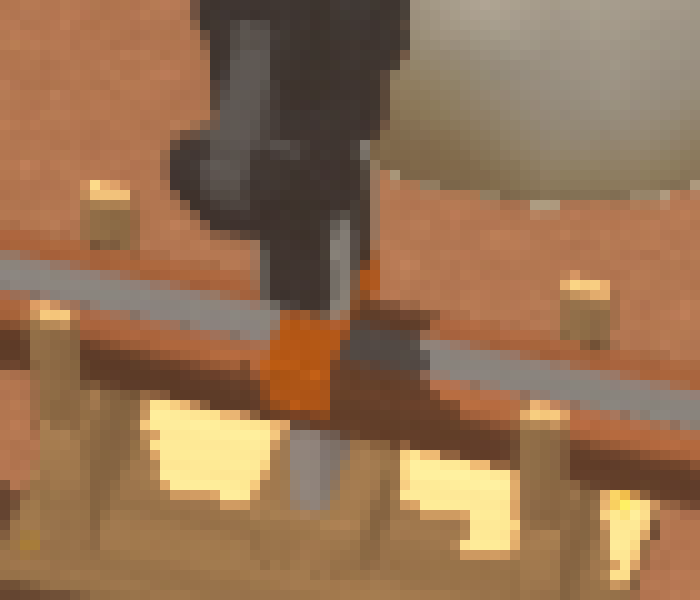

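```bash
python3 -m inch '[{"x":0,"y":-0.0003,"z":0.004,"ax":0,"ay":0,"az":0,"grip":0},{"x":0,"y":0,"z":0.003,"ax":0,"ay":0,"az":0,"grip":0}]'
python3 -c "
from h import *
p=C-U*.001;p[2]=.0647
go(p,31.8);strip()"
python3 -m inch '[{"x":0,"y":0,"z":0.0015,"ax":0,"ay":0,"az":0,"grip":0}]'
python3 -c "
from h import *
strip()"
```

```text
time: 24.22
eef_pos: [0.5659, 0.1224, 0.0672]
eef_rot: [0.486, 0.874, 0.0, 0.001]
force: [-0.1, 0.6, -0.2]
finger_gap: 0.0093
t 24.23 tcp [0.5659 0.1224 0.0672] toolz [ 0.001 -0.    -1.   ] yaw_y 31.9 F [-0.1  0.6 -0.2] gap 0.0093
shift mm [0.1 0.1 2.5]
az 0.1
lvl ax,ay deg [0.04 0.04 0.  ]
px [[263.8, 211.3], [350.3, 229.1]] W [-83.5  79.6] E [130.2  78.9] mid [23.3 79.2] len 213.7 tilt -0.003
time: 24.4
eef_pos: [0.5659, 0.1224, 0.0655]
eef_rot: [0.486, 0.874, 0.0, 0.0]
force: [0.5, -0.3, -1.3]
finger_gap: 0.0092
px [[263.8, 211.3], [350.3, 229.1]] W [-83.5  79.6] E [130.2  78.7] mid [23.3 79.2] len 213.7 tilt -0.004
```

```bash
python3 -m inch '[{"x":0,"y":0,"z":0.001,"ax":0,"ay":0,"az":0,"grip":0}]'
python3 -m inch '[{"x":0,"y":0,"z":0.0005,"ax":0,"ay":0,"az":0,"grip":0}]'
python3 -c "
from h import *
S=strip()
cv2.imwrite('pics/p24.png',cv2.resize(S['pixels'][185:245,265:335],(700,600),interpolation=0)[:,:,::-1])"
```

```text
time: 24.58
eef_pos: [0.5659, 0.1225, 0.0642]
eef_rot: [0.486, 0.874, 0.0, 0.0]
force: [-0.2, 0.0, -0.1]
finger_gap: 0.0093
time: 24.7
eef_pos: [0.5659, 0.1224, 0.0641]
eef_rot: [0.486, 0.874, 0.0, 0.0]
force: [-3.8, -0.4, 13.0]
finger_gap: 0.009
px [[263.8, 211.4], [350.3, 228.9]] W [-83.6  79. ] E [130.2  79.4] mid [23.3 79.2] len 213.9 tilt 0.002
```

View pics/p24.png

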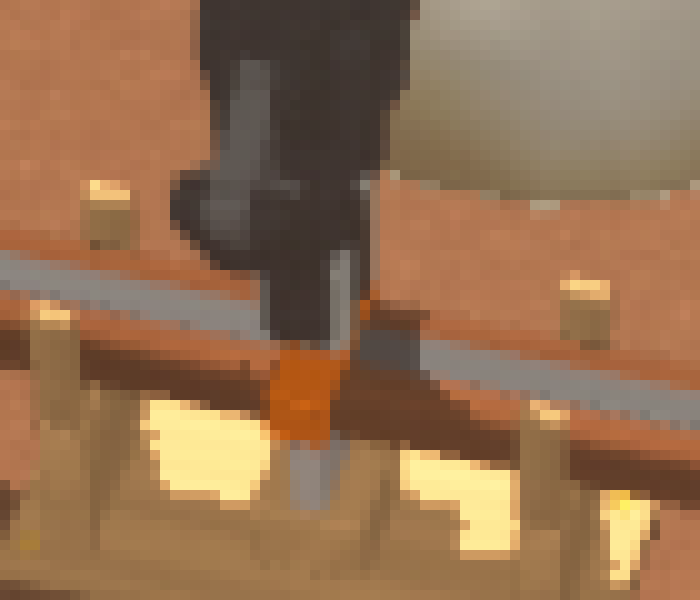

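```bash
python3 -m inch '[{"x":0,"y":0,"z":-0.0004,"ax":0,"ay":0,"az":0,"grip":0}]'
python3 -m inch '[{"x":0,"y":0,"z":0,"ax":0,"ay":0,"az":0,"grip":0.03},{"x":0,"y":0,"z":0,"ax":0,"ay":0,"az":0,"grip":0.03},{"x":0,"y":0,"z":0,"ax":0,"ay":0,"az":0,"grip":0.03}]' 20
python3 -c "
from h import *
p=C-U*.001;p[2]=.0647
go(p,31.8)
S=strip()
cv2.imwrite('pics/p25.png',cv2.resize(S['pixels'][185:245,265:335],(700,600),interpolation=0)[:,:,::-1])"
```

```text
time: 24.88
eef_pos: [0.566, 0.1225, 0.0647]
eef_rot: [0.486, 0.874, 0.0, 0.001]
force: [-0.2, 0.1, -0.4]
finger_gap: 0.0092
time: 25.25
eef_pos: [0.566, 0.1225, 0.0647]
eef_rot: [0.486, 0.874, 0.0, 0.001]
force: [-0.1, -0.7, -0.1]
finger_gap: 0.0302
t 25.25 tcp [0.566  0.1225 0.0647] toolz [ 0.001 -0.    -1.   ] yaw_y 31.9 F [-0.1 -0.7 -0.1] gap 0.0302
shift mm [ 0.1  0.  -0. ]
az 0.1
lvl ax,ay deg [ 0.06  0.04 -0.  ]
px [[263.8, 211.5], [350.3, 228.9]] W [-83.7  78.6] E [130.2  79.4] mid [23.2 79. ] len 214.0 tilt 0.004
```

View pics/p25.png

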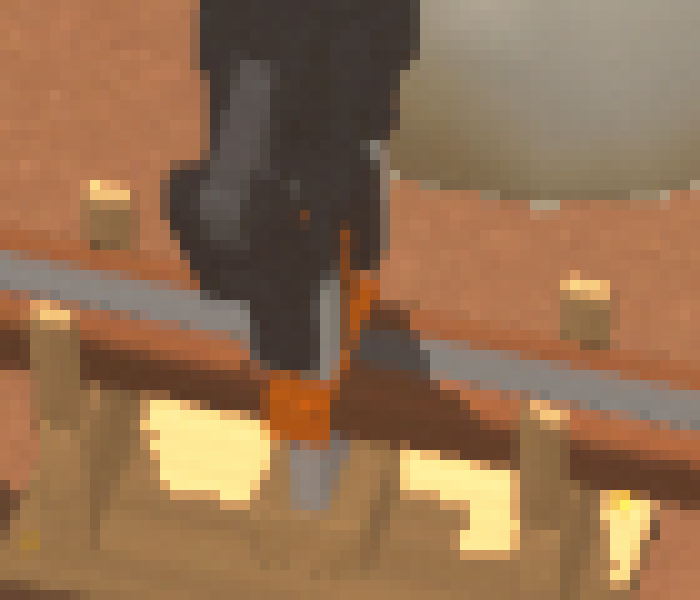

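Released; the bar stays level and the clip is seated. Next I retreat straight up and away.

```bash
python3 -m inch '[{"x":0,"y":0,"z":-0.012,"ax":0,"ay":0,"az":0,"grip":0.03},{"x":0,"y":0,"z":-0.02,"ax":0,"ay":0,"az":0,"grip":0.03},{"x":0,"y":0,"z":-0.03,"ax":0,"ay":0,"az":0,"grip":0.03},{"x":0,"y":0,"z":-0.05,"ax":0,"ay":0,"az":0,"grip":0.03},{"x":0,"y":0,"z":-0.03,"ax":0,"ay":0,"az":0,"grip":0.03}]'
python3 -m inch '[{"x":0,"y":-0.05,"z":0,"ax":0,"ay":0,"az":0,"grip":0.03},{"x":0.02,"y":-0.05,"z":0,"ax":0,"ay":0,"az":0,"grip":0.03},{"x":0.04,"y":-0.03,"z":0,"ax":0,"ay":0,"az":0,"grip":0.03},{"x":0.04,"y":0,"z":0,"ax":0,"ay":0,"az":0,"grip":0.03},{"x":0.04,"y":0,"z":0,"ax":0,"ay":0,"az":0,"grip":0.03}]'
python3 -c "
from h import *
strip()"
python3 -m inch '[{"x":0.04,"y":0,"z":0,"ax":0,"ay":0,"az":0,"grip":0.03},{"x":0.03,"y":0,"z":0,"ax":0,"ay":0,"az":0,"grip":0.03},{"x":0,"y":0,"z":0,"ax":0,"ay":0,"az":0,"grip":0.03},{"x":0,"y":0,"z":0,"ax":0,"ay":0,"az":0,"grip":0.03},{"x":0,"y":0,"z":0,"ax":0,"ay":0,"az":0,"grip":0.03}]'
python3 - <<'E'
from h import *
S=strip();T=snap('top')
o=np.zeros((600,800,3),np.uint8)
o[:360,:520]=cv2.resize(S['pixels'][185:275,225:355],(520,360),interpolation=0)
o[370:600,:320]=cv2.resize(T['pixels'][175:290,160:320],(320,230),interpolation=0)
o[370:600,330:790]=cv2.resize(T['pixels'][205:251,260:352],(460,230),interpolation=0)
cv2.imwrite('pics/p26.png',o[:,:,::-1])
E
```

```text
time: 25.92
eef_pos: [0.565, 0.1222, 0.2125]
eef_rot: [0.486, 0.874, -0.0, -0.0]
force: [-0.5, 0.3, -0.8]
finger_gap: 0.0299
time: 26.55
eef_pos: [0.3778, 0.1714, 0.2178]
eef_rot: [0.488, 0.873, 0.003, 0.004]
force: [1.2, 0.2, -0.1]
finger_gap: 0.0301
px [[263.8, 211.5], [350.1, 228.9]] W [-83.7  78.8] E [129.8  79.4] mid [23.  79.1] len 213.5 tilt 0.003
time: 27.22
eef_pos: [0.3375, 0.2367, 0.2204]
eef_rot: [0.486, 0.874, 0.005, 0.003]
force: [0.5, 0.8, 0.6]
finger_gap: 0.0302
px [[263.8, 211.5], [350.1, 228.9]] W [-83.7  78.7] E [129.8  79.4] mid [23.  79.1] len 213.5 tilt 0.003
```

View pics/p26.png

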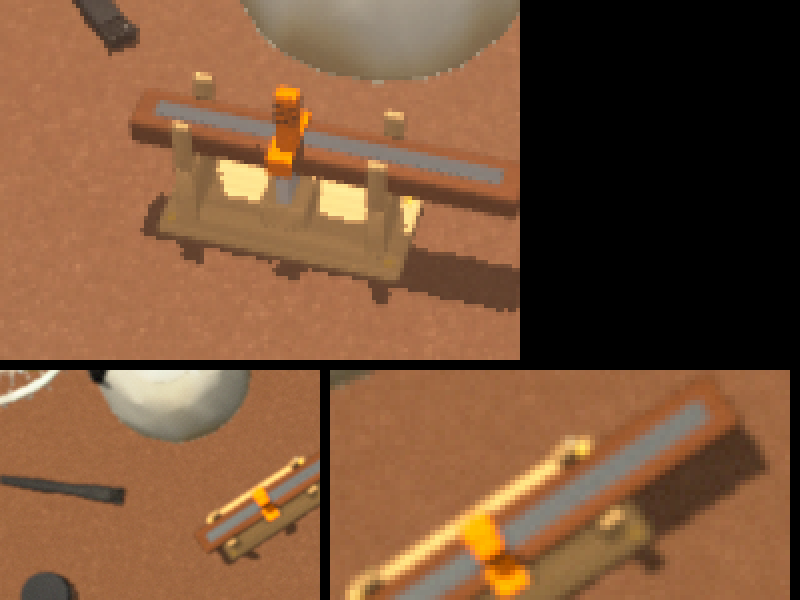

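```bash
python3 - <<'E'
from h import *
S=snap('scene')
h=cv2.cvtColor(S['pixels'],cv2.COLOR_RGB2HSV);m=cv2.inRange(h,(8,225,130),(25,255,255));z=np.zeros_like(m);z[200:235,285:310]=m[200:235,285:310]
for r in range(205,231,1):
    x=np.where(z[r])[0]
    if len(x):print(r,x.min(),x.max(),end='; ')
q=C.copy();q[2]=.117
print()
for u in(-.007,.007):
  for v in(-.005,.005): print('tab',proj(S,q+U*u+N*v).round(1))
for u in(-.008,.008):
  w=C+U*u-N*.022; w[2]=.081; print('plate',proj(S,w).round(1)); w[2]=.066; print('foot',proj(S,w).round(1))
E
```

```text
207 295 298; 208 294 299; 209 294 298; 210 298 298; 213 300 301; 214 300 301; 215 300 301; 216 300 301; 217 300 300; 220 293 293; 221 293 293; 222 292 295; 223 292 297; 224 292 297; 225 292 297; 226 296 297; 
tab [293.1 207.9]
tab [294.4 204.9]
tab [298.9 209. ]
tab [300.1 206.1]
plate [291.1 223.5]
foot [291.3 227.8]
plate [297.6 224.8]
foot [297.7 229.1]
```

```bash
python3 -m inch '[{"x":0,"y":0,"z":0,"ax":0,"ay":0,"az":0,"grip":0.03},{"x":0,"y":0,"z":0,"ax":0,"ay":0,"az":0,"grip":0.03},{"x":0,"y":0,"z":0,"ax":0,"ay":0,"az":0,"grip":0.03},{"x":0,"y":0,"z":0,"ax":0,"ay":0,"az":0,"grip":0.03},{"x":0,"y":0,"z":0,"ax":0,"ay":0,"az":0,"grip":0.03}]'
python3 - <<'E'
from h import *
S=strip();T=snap('top','t_end.png')
a=cv2.imread('pics/top0.png').astype(int);b=cv2.imread('pics/t_end.png').astype(int)
d=np.abs(a-b).max(2)
for n,(x0,y0,x1,y1) in dict(cup=(428,190,462,225),brush=(158,225,225,245),dist=(168,274,200,304)).items(): print(n,(d[y0:y1,x0:x1]>30).sum())
E
```

```text
time: 28.0
eef_pos: [0.3376, 0.2364, 0.2202]
eef_rot: [0.486, 0.874, 0.005, 0.003]
force: [-0.0, 0.6, -0.8]
finger_gap: 0.0302
px [[263.8, 211.5], [350.1, 228.9]] W [-83.7  78.7] E [129.8  79.4] mid [23.  79.1] len 213.5 tilt 0.003
cup 0
brush 0
dist 0
```

View pics/t_end.png

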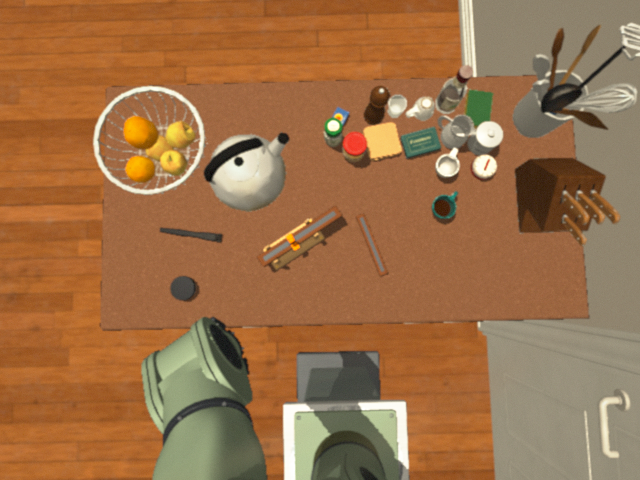

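The clip is at (293,241) on the bar, with the cup, brush and distributor unchanged and the arm clear. Handing in.

```bash
python3 -c "
from plant import arm
print(arm.close_job())"
```

```text
the job is handed in; nothing more can be done
None
```

The bar lies level on the edge and the orange clip sits astride it above the edge. The job was handed in at about 28 s, well inside the 67 s limit.

**What I did:** I pushed the bar along from its low end in small steps and drew back after each push to see how it lay. One push overshot and the bar tipped the other way, so I nudged it back about 3 mm from the other end. It then settled level. I picked the clip up by its tab, set it over the edge, released it and drew the arm clear.

**Last checks:**
- **Bar:** it measured a tilt of 0.003 rad, the same in the last three pictures over about 1.5 s. Its middle is about 23 mm from the middle of the edge, inside the expected 10 to 40 mm.
- **Clip:** it is centred on the edge to about 1 mm.
- **Bystanders:** the cup, distributor and brush show no changed pixels against the first picture.

**What disagreed:**
- **Finger length:** the real fingertips ended about 24.5 mm short of the reported TCP. I first found this when a finger brushed the top of the bar (about 5 N). I confirmed it by touching the worktop, where the wrist force reached about 60 N, under the 120 N limit. That touch was the shut fingertips pressing on bare worktop, not the arm or gripper body.
- **Edge position:** the camera estimates of the middle of the edge differ by about 1 mm, so I placed the clip about 1 mm over to match the visible blade.

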